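# Open the safety-capped pickling jar and put the ring in

### The arm

A 7-joint arm with a two-finger parallel gripper is mounted at the origin on a cart in front of the work surface, level with it; the furniture and walls round the work are solid. World frame = base frame: x ahead of the robot, y to its left, z up, the work surface at z = 0. Lengths are in m, angles in rad, forces in N, time in s.
With the tool pointing down it reaches from about 0.4 to 0.875 m from the base axis. Payload 19.3 kg.
Tool frame: the origin (TCP) lies at the very end of the fingers, on their centre line; the grasp point (between the pads) lies 19 mm behind it; z points along the fingers, y is the line along which they close (so a half turn about z gives the same grasp; the last joint's range is limited). The gripper opens to 85 mm and grips with 20 to 120 N. Pads are 22 mm wide; open, the fingers measure 114 mm over their backs; the gripper's body (76 mm by 85 mm) begins 54 mm behind the grasp point. The pads swing forward as they close: fully open they stand 13 mm farther back than shut.
Start: joints at [1.21, 0.521, -0.036, 1.599, 0.021, 1.021, -0.113], TCP at [0.179, -0.599, 0.202] pointing down, gripper open.
Joint ranges: [-2.91, 2.91], [-0.3, 2.13], [-1.5, 1.42], [0.17, 2.43], [-1.26, 4.41], [0.16, 1.93], [-2.52, 2.52]. Speed limits (rad/s): [1.89, 1.89, 2.39, 2.39, 3.01, 3.01, 3.01].

### API

Orientations are given as [roll, pitch, yaw] about the fixed x, y, z axes, in that order (R = Rz(yaw) Ry(pitch) Rx(roll)).
In Python, from workcell import bot gives the robot as it stands. The module is installed in compiled form; this text tells all that it offers.
- The arm moves only by the tool apply_moves, never from a script. Its arguments are lists of equal length, an entry for each row: "claw": the finger opening in m, from 0 to 0.0854; "xyz": the shift along the tool's x, y, z in m, a list of three; "twist": the turn, a rotation vector about the tool's x, y, z in rad, a list of three. A call has 1 to 20 rows; each row shifts and turns the commanded pose from where the row before left it, along the tool's axes as they then stand; what a row does not reach is not made up. A row lasts 1/10 s, in which the tool goes at most 50 mm and 8.59 degrees, less where a joint would pass 70% of its speed; a pose out of reach is approached as far as the arm can. A call with a gripper value outside its range is refused whole. The fingers move at their own pace and stop on an object; "force" is the grip in N (left out, the last holds). Time passes only in rows, so rows that do not move let the fingers close. It gives the time, the measured TCP pose, the force, the opening and the grip force at its end, in the units of the state.
- bot.observe(): the state, without advancing time (a new reading comes with each control period).
- bot.grab_frame(name): name is "scene" or "top" or "wrist"; returns a dict with "img" (400x640x3 uint8, red, green, blue), "vfov" (degrees; the focal length in pixels is half the picture's height over the tangent of half this angle, whatever the lens; pixels are square), "cx", "cy" (the principal point, pixels), "view" (4x4, takes a point from world to camera coordinates). Camera axes: x right, y up, looking along -z (the intrinsics and any distortion apply to the point x, -y, -z); pixel columns grow to the right and rows downward; lengths in m; the calibration is good to about 2 mm. The wrist camera is an equidistant fisheye: a pixel r from the principal point sees the ray r / f radians off the axis. A picture is of the moment at which its call begins. There is no depth.
- bot.job_done(): hands the job in; it is judged then, once.
Trained networks look in the newest picture that a camera, given by its name, has taken for a name from the list of things; names that differ only in an ending like _2 or _b are one class to them, and where a whole thing is asked for, a point or a joint stands for the part that bears it (a point fixed in the world has none). Each returns a list of dicts, best first, with "score" (0 to 1); they miss things now and then, are a little off and sometimes report something else, mostly with a low value. They report only what shows in the picture. A call takes as long as a camera call. They do not tell look-alikes from the thing itself.
- bot.find_in(camera, query): "position" ([x, y, z] in m, in world coordinates, good to about 4 mm: the middle of the surface that is visible of it).
The state is a dict: "clock": time; "qpos": joint angles; "qd": joint speeds; "joint_efforts": joint torques, N m; "position": TCP position; "tool_rot": TCP orientation; "force": force on the tool from outside, world axes, zero at the start; "moment": the same for the moment, N m; "grip_width": finger opening in m; "finger_force": force on a finger pad.
Only numpy, scipy, OpenCV 4.12 (cv2) and the standard library are available. Lean on these libraries where they do the work, as an engineer would, in place of code of your own. Each camera call takes 0.05 s, during which the arm holds its last target. There are 200 camera calls.

### The job

Take the red push-and-turn safety cap off the brown pickling jar and set it down in the white dish, open side down, and drop the loose brass finger ring into the jar. The cap only turns idly unless it is pressed firmly down while it is turned anticlockwise. Leave the white-capped glass bottle, the white tub and the spirit lamp standing where they are.

Things in the scene. Friction and masses are not known exactly. Their poses are not given: they have to be found in the camera images.
- jar: Brown glass jar clamped in a dark steel holder screwed to the bench (foot plate 90 x 90 x 8 mm, uprights to radius 40 mm, z 41 mm); it does not move. Origin: on the jar's axis at bench level, z up. Body radius 31 mm up to z 59 mm, then a neck of radius 21 mm to the rim at z 90 mm. Hollow: mouth 37 mm wide, inner floor at z 12 mm.
- jar_mouth (a point): Centre of the jar's mouth, at the height of its rim, 90 mm above the bench.
- cap: Red ribbed safety cap, 57 mm across, 32 mm tall, 80 g. Origin: centre of its open underside, z up through its closed top; closed, the underside is 77 mm above the bench. This is the pose of the white inner core inside the red shell; grip the shell by its sides, from any direction. Once free it lifts straight off the neck (16 mm to clear the rim).
- cap_top (a point): Centre of the top of the cap's red shell, 32 mm above the cap's underside when not pressed (109 mm above the bench when closed). Three lugs hold the core on the neck: turned anticlockwise (seen from above) the core comes free after 24 to 37 degrees and meets a stop at 71 to 82 degrees. With lost motion, 65 to 80 degrees of shell turn, pressed down throughout, frees it.
- cap_press (a joint): How far the red shell is pressed down on the core, in m: 0 sprung up, 0.006 fully down (1.5 N to start, 7 N full). Its eight rounded teeth meet the core's after 2.5 mm and drive it when fully down; pressed lightly they idle or ratchet. Teeth may land on teeth at 2.5 mm: turn a little and press again. The core sinks 1 to 2 mm more on a sprung liner: 7 mm of press in all (about 9 N) is right.
- cap_spin (a joint): Turn of the red shell relative to the white core, rad, positive anticlockwise seen from above: it changes while the shell idles (also while up to 17 degrees of lost motion between the teeth are taken up) and stays the same while the teeth drive the core.
- dish: Loose shallow white dish, 77 mm across, rim 7 mm high, flat floor 2 mm thick and about 62 mm across, 60 g. Origin: centre of its underside.
- ring: Loose unfinished brass finger ring lying flat, 22 mm wide along its x, 21 mm along its y (from -9 to +12 mm, a small lug at +y), 5 mm tall, 12 g. Origin: centre of its underside; best gripped across its x faces, which are straight from y -6 to +9 mm.
- bottle: Bystander: small glass bottle with a white cap and a yellow and orange label band, 49 mm across, 128 mm tall, loose. Origin: centre of its underside.
- tub: Bystander: white lidded plastic tub, 64 mm across, 97 mm tall, loose. Origin: centre of its underside.
- lamp: Bystander: glass spirit lamp with a brass burner, 73 mm across, 66 mm tall, loose. Origin: centre of its underside.
- shaft (a point): A point on the fixed black flexible drive shaft, 12 to 25 mm thick, that lies across the bench from (x 0.41, y 0.42, 20 mm high) by (0.50, 0.18, 75 mm) and (0.54, 0, 85 mm) to (0.565, -0.08, 100 mm), and rises from there by (0.61, -0.19, 165 mm) to its hanging motor at (0.64, -0.21), 270 to 440 mm high, 80 mm across. Do not run into it.
- vice (a point): Top of the fixed bench vice, which fills x 0.29 to 0.45, y -0.52 to -0.40, up to 98 mm high; an obstacle only.
Not all that is in view belongs to the job. Several things have the shape of the cap; the one meant has the colours described above.

How it is judged:
By the outcome, as a careful person would: the job done as asked, in the order asked, and still so for the second after the job is handed in, with the robot touching nothing.
It also fails if it takes over 58 s, if anything falls off the work surface, if the arm or the gripper's body presses on something with over 40 N, if the wrist force passes 120 N, or if a joint passes its speed limit or range.

## Working session

There is one attempt and no reset: what is moved stays moved. The work goes in short steps, Python scripts to look and compute and a tool call to move; the robot and the scene stay as the last step left them, time stands still between calls to the robot, and variables do not carry over. Pictures are saved under pics/ and viewed, at most 10 in all, crops included, and the job is handed in when it is done.

Besides the shell and the picture viewer there is one more tool, called in YAML: its name, and indented under it one key for each argument. apply_moves: Moves the arm, as the interface text tells. Its arguments: {"type":"object","properties":{"claw":{"type":"array"},"xyz":{"type":"array"},"twist":{"type":"array"},"force":{"type":"number"}},"required":["claw","xyz","twist"]}

```bash
mkdir -p pics
cat > h.py <<'E'
from workcell import bot
import numpy as np, cv2
def save(cam,fn):
    f=bot.grab_frame(cam); cv2.imwrite('pics/'+fn,f['img'][:,:,::-1]); return f
def ray(f,u,v,z,fish=False):
    F=200/np.tan(np.radians(f['vfov'])/2); a=np.array([(u-f['cx'])/F,(v-f['cy'])/F])
    if fish:
        r=np.hypot(*a); d=np.array([*(a/r*np.sin(r)),np.cos(r)]) if r>1e-9 else np.array([0,0,1.])
    else: d=np.array([*a,1.])
    d=d*[1,-1,-1]; V=np.array(f['view']); R=V[:3,:3]; c=-R.T@V[:3,3]; w=R.T@d
    return c+w*(z-c[2])/w[2]
def proj(f,p,fish=False):
    F=200/np.tan(np.radians(f['vfov'])/2); V=np.array(f['view']); q=(V[:3,:3]@p+V[:3,3])*[1,-1,-1]
    if fish:
        r=np.arctan2(np.hypot(q[0],q[1]),q[2]); k=r/np.hypot(q[0],q[1])
    else: k=1/q[2]
    return np.array([f['cx']+F*k*q[0],f['cy']+F*k*q[1]])
E
python3 - <<'E'
from h import *
print({k:np.round(v,3).tolist() for k,v in bot.observe().items()})
for c in ['scene','top']:
    f=save(c,c+'0.png')
    print(c,f['vfov'],f['cx'],f['cy'],np.round(f['view'],3).tolist())
    for n in ['jar','cap','cap_top','dish','ring','bottle','tub','lamp']:
        print(n,[(np.round(d['position'],3).tolist(),round(d['score'],2),proj(f,np.array(d['position'])).round().tolist()) for d in bot.find_in(c,n)][:4])
E
```

```text
{'clock': 0.0, 'qpos': [1.21, 0.522, -0.036, 1.6, 0.021, 1.021, -0.113], 'qd': [-0.0, 0.001, 0.0, 0.0, 0.001, -0.001, -0.0], 'joint_efforts': [-0.004, -92.711, 1.978, -36.994, 0.018, 0.008, -0.0], 'position': [0.179, -0.598, 0.201], 'tool_rot': [-3.14, 0.0, 0.291], 'force': [0.552, 0.342, 0.936], 'moment': [0.019, 0.019, -0.002], 'finger_force': 0.0, 'grip_width': 0.085}
scene 45.53878358902135 315.38074328629864 193.21304926387444 [[-0.42, -0.908, -0.001, 0.115], [0.662, -0.307, 0.684, -0.418], [-0.621, 0.286, 0.729, -1.243], [0.0, 0.0, 0.0, 1.0]]
jar [([0.406, -0.238, 0.02], 0.94, [365.0, 213.0])]
cap [([0.417, -0.252, 0.108], 0.86, [369.0, 190.0]), ([0.53, -0.244, 0.032], 0.71, [349.0, 185.0])]
cap_top [([0.419, -0.25, 0.113], 0.52, [368.0, 189.0]), ([0.532, -0.241, 0.033], 0.52, [348.0, 184.0])]
dish [([0.584, 0.232, 0.003], 0.74, [210.0, 225.0])]
ring []
bottle [([0.425, -0.141, 0.046], 0.84, [336.0, 213.0])]
tub [([0.491, -0.344, 0.082], 0.59, [382.0, 173.0])]
lamp [([0.414, 0.036, 0.017], 0.72, [286.0, 239.0]), ([0.406, -0.238, 0.023], 0.48, [365.0, 212.0])]
top 47.89040311827762 321.24373107712677 197.0026272098686 [[0.019, -1.0, 0.007, -0.13], [0.985, 0.02, 0.17, -0.499], [-0.171, 0.003, 0.985, -1.274], [0.0, 0.0, 0.0, 1.0]]
jar [([0.407, -0.238, 0.009], 0.69, [360.0, 231.0]), ([0.425, -0.255, 0.111], 0.19, [370.0, 221.0])]
cap [([0.539, -0.241, 0.032], 0.6, [362.0, 186.0]), ([0.424, -0.253, 0.109], 0.56, [369.0, 222.0])]
cap_top [([0.535, -0.245, 0.031], 0.56, [363.0, 188.0])]
dish []
ring [([0.414, -0.248, 0.008], 0.48, [364.0, 229.0])]
bottle [([0.432, -0.14, 0.054], 0.64, [328.0, 220.0]), ([0.427, -0.254, 0.111], 0.54, [369.0, 221.0])]
tub []
lamp [([0.418, 0.03, 0.017], 0.82, [270.0, 225.0])]
```

View pics/top0.png

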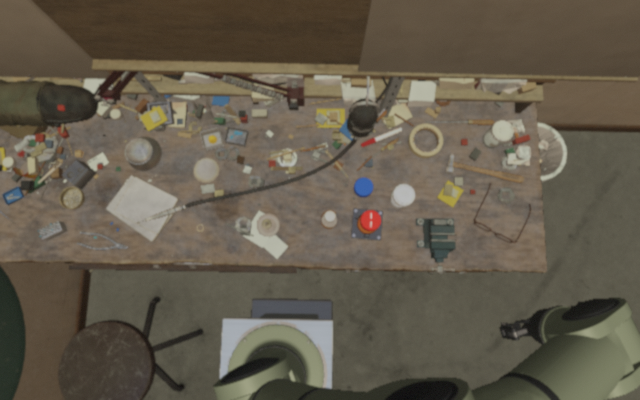

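View pics/scene0.png

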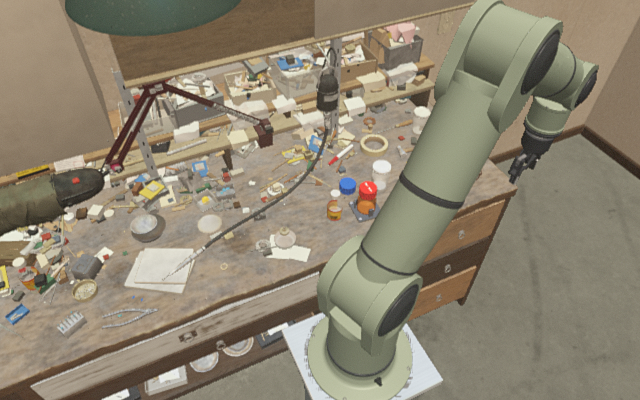

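Run:
```python
from h import *
f=bot.grab_frame('top'); g=bot.grab_frame('scene')
def red(f):
    h=cv2.cvtColor(f['img'],cv2.COLOR_RGB2HSV); m=((h[...,0]<8)|(h[...,0]>172))&(h[...,1]>180)&(h[...,2]>120)
    n,l,s,c=cv2.connectedComponentsWithStats(m.astype(np.uint8)); i=1+np.argsort(-s[1:,4])[:3]
    return [(s[k].tolist(),c[k].round(1).tolist()) for k in i]
print(red(f)); print(red(g))
for u,v,z in [(370,221,.109),(206,170,.005),(200,228,.003),(288,158,0),(267,225,0),(403,195,.097),(329,219,.128),(363,187,.032)]: print(u,v,ray(f,u,v,z).round(3))
for u,v,z in [(368,187,.109),(209,224,.005),(382,167,.097),(223,267,.003)]: print('s',u,v,ray(g,u,v,z).round(3))
print('ring in scene',proj(g,ray(f,200,228,.003)))
a=cv2.resize(f['img'][130:265,140:290],(750,675))[:590]
b=f['img'][215:245,180:220]; 
cv2.imwrite('pics/c1.png',a[:,:,::-1])
```

```text
[([360, 212, 20, 19, 215], [369.3, 221.0]), ([364, 144, 2, 1, 2], [364.5, 144.0]), ([372, 141, 1, 1, 1], [372.0, 141.0])]
[([360, 182, 16, 18, 160], [367.5, 189.9]), ([331, 161, 2, 2, 2], [331.5, 161.5]), ([78, 181, 1, 1, 1], [78.0, 181.0])]
370 221 [ 0.426 -0.255  0.109]
206 170 [0.585 0.232 0.005]
200 228 [0.408 0.239 0.003]
288 158 [ 0.629 -0.016  0.   ]
267 225 [0.421 0.04  0.   ]
403 195 [ 0.503 -0.349  0.097]
329 219 [ 0.427 -0.142  0.128]
363 187 [ 0.536 -0.243  0.032]
s 368 187 [ 0.431 -0.255  0.109]
s 209 224 [0.585 0.234 0.005]
s 382 167 [ 0.501 -0.349  0.097]
s 223 267 [0.408 0.243 0.003]
ring in scene [224.1840216  266.63087146]
```

View pics/c1.png

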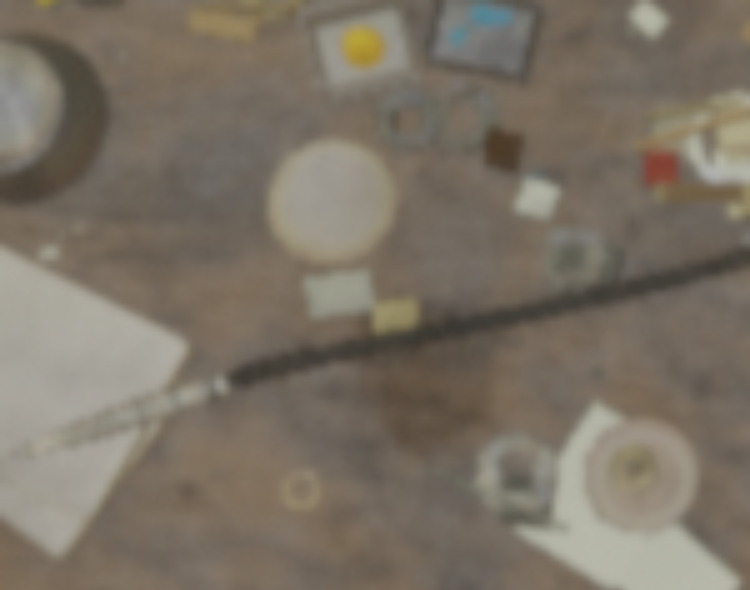

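The top view shows the red cap at (370,221), the dish at (206,170), the ring at (200,228), the bottle at (329,219), the tub at (403,195) and the lamp at (267,225). The blue cap at (363,187) is the look-alike. I'm moving above the jar first.

apply_moves:
  claw: [0.085, 0.085, 0.085, 0.085, 0.085, 0.085, 0.085, 0.085, 0.085, 0.085, 0.085, 0.085, 0.085, 0.085, 0.085, 0.085]
  xyz:
    - [0.024, -0.0184, -0.0036]
    - [0.024, -0.0184, -0.0036]
    - [0.024, -0.0184, -0.0036]
    - [0.024, -0.0184, -0.0036]
    - [0.024, -0.0184, -0.0036]
    - [0.024, -0.0184, -0.0036]
    - [0.024, -0.0184, -0.0036]
    - [0.024, -0.0184, -0.0036]
    - [0.024, -0.0184, -0.0036]
    - [0.024, -0.0184, -0.0036]
    - [0.024, -0.0184, -0.0036]
    - [0.024, -0.0184, -0.0036]
    - [0.024, -0.0184, -0.0036]
    - [0.024, -0.0184, -0.0036]
    - [0, 0, 0]
    - [0, 0, 0]
  twist:
    - [0, 0, 0]
    - [0, 0, 0]
    - [0, 0, 0]
    - [0, 0, 0]
    - [0, 0, 0]
    - [0, 0, 0]
    - [0, 0, 0]
    - [0, 0, 0]
    - [0, 0, 0]
    - [0, 0, 0]
    - [0, 0, 0]
    - [0, 0, 0]
    - [0, 0, 0]
    - [0, 0, 0]
    - [0, 0, 0]
    - [0, 0, 0]
  force: 60

```text
clock: 2.6
position: [0.4273, -0.2555, 0.2524]
tool_rot: [3.141, 0.0, 0.292]
force: [-1.5, -1.4, 0.2]
grip_width: 0.0849
finger_force: 0.0
```

```bash
cat >> h.py <<'E'
def st():
    s=bot.observe(); print({k:np.round(s[k],3).tolist() for k in ['clock','qpos','position','tool_rot','force','moment','grip_width','finger_force']}); return s
def tool(d,yaw):
    c,s=np.cos(yaw),np.sin(yaw); return np.round([c*d[0]+s*d[1],s*d[0]-c*d[1],-d[2]],4).tolist()
E
python3 - <<'E'
from h import *
st()
f=save('wrist','w1.png'); h=cv2.cvtColor(f['img'],cv2.COLOR_RGB2HSV); m=((h[...,0]<8)|(h[...,0]>172))&(h[...,1]>150)&(h[...,2]>100)
n,l,s,c=cv2.connectedComponentsWithStats(m.astype(np.uint8)); i=1+np.argmax(s[1:,4]); x,y,w,hh,a=s[i]
print(s[i],c[i]); print(ray(f,x+w/2,y+hh/2,.109,True),ray(f,*c[i],.109,True), f['vfov'],f['cx'],f['cy'])
print(bot.find_in('wrist','cap_top'),bot.find_in('wrist','cap'))
E
```

```text
{'clock': 2.6, 'qpos': [0.582, 0.268, -0.2, 1.858, 0.062, 1.022, -0.922], 'position': [0.427, -0.256, 0.252], 'tool_rot': [3.141, 0.0, 0.292], 'force': [-1.5, -1.404, 0.19], 'moment': [-0.044, -0.004, 0.026], 'grip_width': 0.085, 'finger_force': 0.0}
[ 291  149   54   55 2126] [317.69802446 176.05832549]
[ 0.43287789 -0.2562543   0.109     ] [ 0.43323635 -0.25581857  0.109     ] 65.70646984690485 315.7071924365291 199.58247829724166
[{'position': [0.4319, -0.26, 0.1106], 'score': 0.71}, {'position': [0.5389, -0.2464, 0.0315], 'score': 0.7}] [{'position': [0.5408, -0.2452, 0.0331], 'score': 0.74}, {'position': [0.4308, -0.2572, 0.1101], 'score': 0.63}, {'position': [0.4324, -0.2561, 0.1096], 'score': 0.33}]
```

View pics/w1.png

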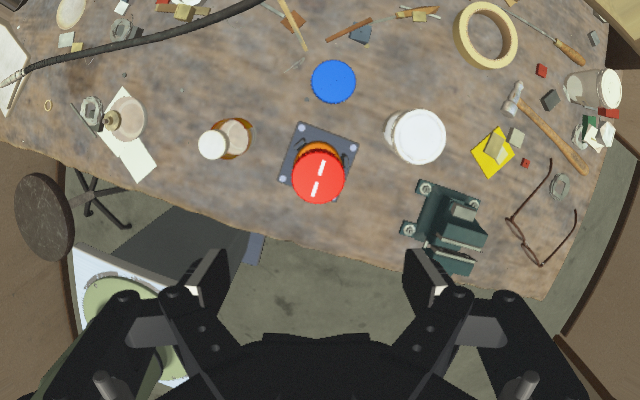

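The wrist view shows the red cap at (318,177), clear on all sides. The blue one is at (333,82), the bottle at (215,143) and the tub at (417,137).

apply_moves:
  claw: [0.085, 0.085, 0.085, 0.085, 0.085, 0.085, 0.085, 0.085, 0.085, 0.085, 0.055, 0.05, 0.05, 0.05, 0.05, 0.05, 0.05]
  xyz:
    - [0.0048, 0.0014, 0.018]
    - [0, 0, 0.02]
    - [0, 0, 0.022]
    - [0, 0, 0.022]
    - [0, 0, 0.022]
    - [0, 0, 0.022]
    - [0, 0, 0.022]
    - [0, 0, 0.018]
    - [0, 0, 0.009]
    - [0, 0, 0]
    - [0, 0, 0]
    - [0, 0, 0]
    - [0, 0, 0]
    - [0, 0, 0]
    - [0, 0, 0]
    - [0, 0, 0]
    - [0, 0, 0]
  twist:
    - [0, 0, 0]
    - [0, 0, 0]
    - [0, 0, 0]
    - [0, 0, 0]
    - [0, 0, 0]
    - [0, 0, 0]
    - [0, 0, 0]
    - [0, 0, 0]
    - [0, 0, 0]
    - [0, 0, 0]
    - [0, 0, 0]
    - [0, 0, 0]
    - [0, 0, 0]
    - [0, 0, 0]
    - [0, 0, 0]
    - [0, 0, 0]
    - [0, 0, 0]
  force: 60

```text
clock: 4.45
position: [0.4322, -0.2556, 0.0774]
tool_rot: [-3.142, -0.0, 0.291]
force: [-0.5, 0.0, 1.0]
grip_width: 0.0499
finger_force: 0.0
```

```bash
python3 -c "
from h import *
st()"
```

```text
{'clock': 4.45, 'qpos': [0.546, 0.517, -0.171, 2.019, 0.146, 0.617, -1.002], 'position': [0.432, -0.256, 0.077], 'tool_rot': [-3.142, -0.0, 0.291], 'force': [-0.546, 0.02, 1.008], 'moment': [-0.008, 0.011, -0.046], 'grip_width': 0.05, 'finger_force': 0.0}
```

```bash
python3 -c "
from h import *
save('wrist','w2.png');st()"
```

```text
{'clock': 4.5, 'qpos': [0.546, 0.517, -0.171, 2.019, 0.146, 0.617, -1.002], 'position': [0.432, -0.256, 0.077], 'tool_rot': [-3.142, -0.0, 0.291], 'force': [0.223, -0.008, -0.573], 'moment': [0.015, -0.02, -0.013], 'grip_width': 0.05, 'finger_force': 0.0}
```

View pics/w2.png

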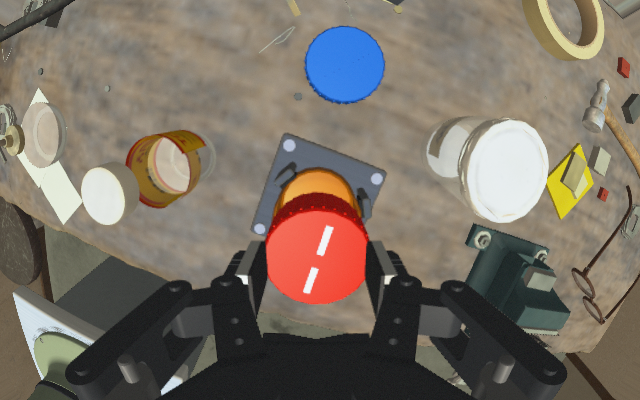

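```bash
python3 -c "
from h import *
f=bot.grab_frame('wrist');s=st()
h=cv2.cvtColor(f['img'],cv2.COLOR_RGB2HSV); m=((h[...,0]<8)|(h[...,0]>172))&(h[...,1]>150)&(h[...,2]>170)
n,l,q,c=cv2.connectedComponentsWithStats(m.astype(np.uint8)); i=1+np.argmax(q[1:,4]); print(q[i],c[i])
x,y,w,hh,a=q[i]
for z in (.1,.109,.118): print(z,ray(f,x+w/2,y+hh/2,z,True), ray(f,x,y+hh/2,z,True)-ray(f,x+w,y+hh/2,z,True))
V=f['view'];print('cam',-V[:3,:3].T@V[:3,3])
p=s['position'];ty=np.array([np.sin(.291),-np.cos(.291),0])
for dz in (0,.019,.032):
  print([proj(f,p+[0,0,dz]+k*ty,True).round().tolist() for k in (-.025,0,.025)])
print(bot.find_in('wrist','cap'),bot.find_in('wrist','cap_top'),bot.find_in('wrist','jar'))
"
```

```text
{'clock': 4.55, 'qpos': [0.546, 0.517, -0.171, 2.019, 0.146, 0.617, -1.002], 'position': [0.432, -0.256, 0.077], 'tool_rot': [-3.142, -0.0, 0.291], 'force': [0.881, 0.434, -0.26], 'moment': [0.017, -0.025, -0.001], 'grip_width': 0.05, 'finger_force': 0.0}
[ 266  209  102   95 7328] [316.29052948 255.98171397]
0.1 [ 0.42928947 -0.25699489  0.1       ] [-0.01575354  0.05276279  0.        ]
0.109 [ 0.43362112 -0.25564889  0.109     ] [-0.01479997  0.04956903  0.        ]
0.118 [ 0.43795278 -0.2543029   0.118     ] [-0.0138464   0.04637527  0.        ]
cam [ 0.50085094 -0.23475831  0.24868521]
[[274.0, 235.0], [316.0, 235.0], [358.0, 234.0]]
[[270.0, 248.0], [316.0, 248.0], [362.0, 248.0]]
[[267.0, 259.0], [316.0, 259.0], [365.0, 259.0]]
[{'position': [0.5392, -0.244, 0.0293], 'score': 0.97}, {'position': [0.4369, -0.2536, 0.1114], 'score': 0.71}] [{'position': [0.538, -0.2457, 0.0318], 'score': 0.7}] [{'position': [0.4591, -0.2459, 0.0081], 'score': 0.96}]
```

apply_moves:
  claw: [0.045, 0.04, 0.04, 0.04]
  xyz:
    - [0, 0, 0]
    - [0, 0, 0]
    - [0, 0, 0]
    - [0, 0, 0]
  twist:
    - [0, 0, 0]
    - [0, 0, 0]
    - [0, 0, 0]
    - [0, 0, 0]
  force: 60

```text
clock: 5.1
position: [0.4323, -0.2557, 0.0774]
tool_rot: [3.141, -0.0, 0.291]
force: [-0.4, -0.3, 2.1]
grip_width: 0.0401
finger_force: 1.0
```

```bash
python3 -c "
from h import *
st();save('wrist','w3.png')"
```

```text
{'clock': 5.1, 'qpos': [0.546, 0.517, -0.171, 2.019, 0.146, 0.617, -1.002], 'position': [0.432, -0.256, 0.077], 'tool_rot': [3.141, -0.0, 0.291], 'force': [-0.41, -0.263, 2.131], 'moment': [-0.095, 0.002, 0.029], 'grip_width': 0.04, 'finger_force': 1.018}
```

View pics/w3.png

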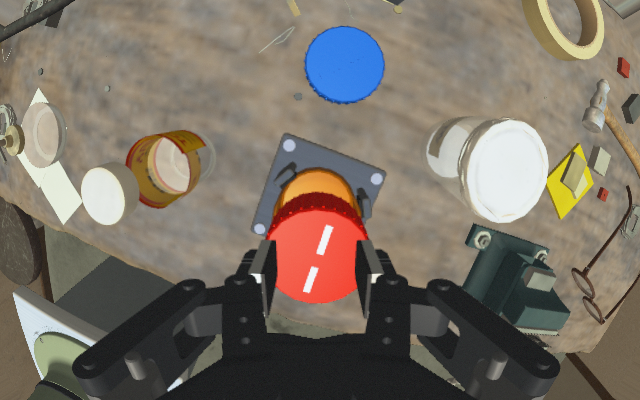

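```bash
python3 -c "
from h import *
f=bot.grab_frame('wrist');s=st()
p=s['position'];ty=np.array([np.sin(.291),-np.cos(.291),0]);tx=np.array([np.cos(.291),np.sin(.291),0])
for dz in (0,.01,.02,.03,.04):
  print(dz,[proj(f,p+[0,0,dz]+k*ty+.011*tx,True).round().tolist() for k in (-.02,0,.02)],[proj(f,p+[0,0,dz]+k*ty-.011*tx,True).round().tolist() for k in (-.02,.02)])
im=cv2.resize(f['img'][200:330,230:410],(0,0),fx=4.4,fy=4.4,interpolation=cv2.INTER_CUBIC); cv2.imwrite('pics/w4.png',im[:,:,::-1])"
```

```text
{'clock': 5.2, 'qpos': [0.546, 0.517, -0.171, 2.019, 0.146, 0.617, -1.002], 'position': [0.432, -0.256, 0.077], 'tool_rot': [3.141, -0.0, 0.291], 'force': [0.504, -1.72, 1.715], 'moment': [-0.067, -0.07, -0.04], 'grip_width': 0.04, 'finger_force': 1.024}
0 [[282.0, 217.0], [316.0, 217.0], [350.0, 217.0]] [[283.0, 251.0], [349.0, 251.0]]
0.01 [[280.0, 223.0], [316.0, 223.0], [352.0, 223.0]] [[282.0, 258.0], [350.0, 258.0]]
0.02 [[278.0, 230.0], [316.0, 230.0], [354.0, 230.0]] [[280.0, 267.0], [352.0, 267.0]]
0.03 [[276.0, 237.0], [316.0, 238.0], [356.0, 237.0]] [[278.0, 276.0], [354.0, 276.0]]
0.04 [[273.0, 246.0], [316.0, 246.0], [359.0, 246.0]] [[276.0, 286.0], [356.0, 286.0]]
```

View pics/w4.png

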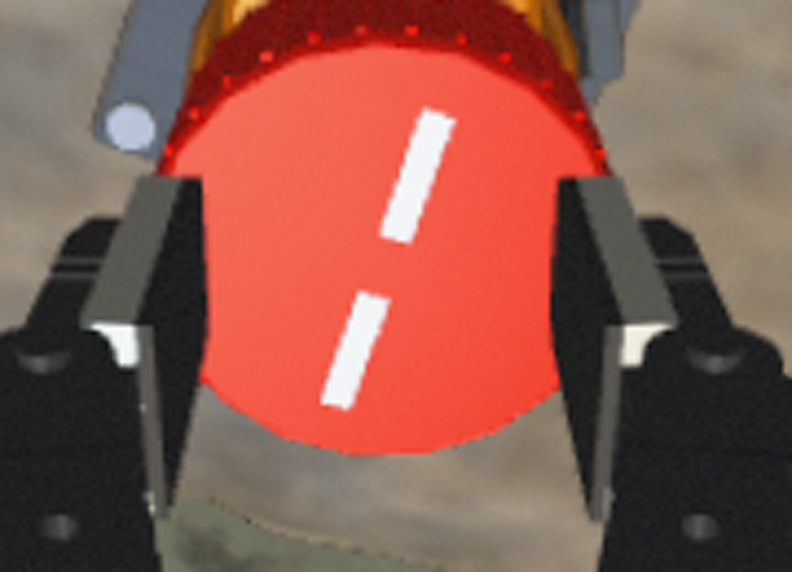

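The pads are above the cap's top face. Their lower corners are at about (276,240) and (357,240) in the full frame, so the real fingertips sit about 30 mm above the reported TCP. I'll open and go lower, keeping an eye on the force.

apply_moves:
  claw: [0.05, 0.085, 0.085, 0.085, 0.085, 0.085, 0.085, 0.085, 0.085, 0.085, 0.085]
  xyz:
    - [0, 0, -0.008]
    - [0, 0, 0]
    - [0, 0, 0]
    - [0, 0, 0]
    - [0, 0, 0]
    - [0, 0, 0]
    - [0, 0, 0.01]
    - [0, 0, 0.01]
    - [0, 0, 0.008]
    - [0, 0, 0.006]
    - [0, 0, 0]
  twist:
    - [0, 0, 0]
    - [0, 0, 0]
    - [0, 0, 0]
    - [0, 0, 0]
    - [0, 0, 0]
    - [0, 0, 0]
    - [0, 0, 0]
    - [0, 0, 0]
    - [0, 0, 0]
    - [0, 0, 0]
    - [0, 0, 0]

```text
clock: 6.3
position: [0.4317, -0.2553, 0.0503]
tool_rot: [-3.14, 0.001, 0.291]
force: [-0.3, -1.0, -1.1]
grip_width: 0.0852
finger_force: 0.0
```

```bash
python3 -c "
from h import *
st();f=save('wrist','w5.png')
im=np.vstack([f['img'][130:400]]);cv2.imwrite('pics/w5.png',im[:,:,::-1])"
```

```text
{'clock': 6.3, 'qpos': [0.536, 0.564, -0.159, 2.033, 0.161, 0.558, -1.016], 'position': [0.432, -0.255, 0.05], 'tool_rot': [-3.14, 0.001, 0.291], 'force': [-0.252, -1.012, -1.147], 'moment': [-0.006, -0.025, 0.033], 'grip_width': 0.085, 'finger_force': 0.0}
```

View pics/w5.png

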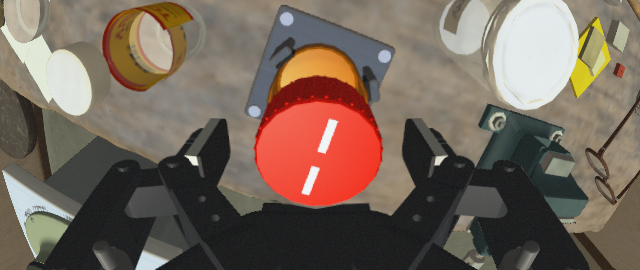

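The fingers now straddle the cap, which is centred at (319,154) in the crop, so I'm closing.

apply_moves:
  claw: [0.06, 0.05, 0.05, 0.05, 0.05, 0.05]
  xyz:
    - [0, 0, 0]
    - [0, 0, 0]
    - [0, 0, 0]
    - [0, 0, 0]
    - [0, 0, 0]
    - [0, 0, 0]
  twist:
    - [0, 0, 0]
    - [0, 0, 0]
    - [0, 0, 0]
    - [0, 0, 0]
    - [0, 0, 0]
    - [0, 0, 0]
  force: 60

```text
clock: 6.95
position: [0.4324, -0.2558, 0.0515]
tool_rot: [3.141, -0.0, 0.291]
force: [1.6, -1.4, 2.6]
grip_width: 0.0558
finger_force: 63.0
```

```bash
python3 -c "
from h import *
st()"
```

```text
{'clock': 6.95, 'qpos': [0.537, 0.562, -0.16, 2.033, 0.161, 0.558, -1.015], 'position': [0.432, -0.256, 0.052], 'tool_rot': [3.141, -0.0, 0.291], 'force': [1.626, -1.364, 2.614], 'moment': [-0.193, -0.1, -0.019], 'grip_width': 0.056, 'finger_force': 62.952}
```

apply_moves:
  claw: [0.05, 0.05, 0.05, 0.05]
  xyz:
    - [0, 0, 0.002]
    - [0, 0, 0.002]
    - [0, 0, 0.001]
    - [0, 0, 0]
  twist:
    - [0, 0, 0]
    - [0, 0, 0]
    - [0, 0, 0]
    - [0, 0, 0]

```text
clock: 7.35
position: [0.4324, -0.2557, 0.0463]
tool_rot: [3.141, -0.0, 0.291]
force: [1.3, -0.7, 6.4]
grip_width: 0.0557
finger_force: 63.3
```

```bash
python3 -c "
from h import *
st()"
```

```text
{'clock': 7.35, 'qpos': [0.535, 0.571, -0.157, 2.035, 0.164, 0.547, -1.018], 'position': [0.432, -0.256, 0.046], 'tool_rot': [3.141, -0.0, 0.291], 'force': [1.291, -0.74, 6.403], 'moment': [-0.175, -0.106, -0.011], 'grip_width': 0.056, 'finger_force': 63.277}
```

apply_moves:
  claw: [0.05, 0.05, 0.05, 0.05, 0.05, 0.05, 0.05, 0.05]
  xyz:
    - [0, 0, 0.001]
    - [0, 0, 0.001]
    - [0, 0, 0]
    - [0, 0, 0]
    - [0, 0, 0]
    - [0, 0, 0]
    - [0, 0, 0]
    - [0, 0, 0]
  twist:
    - [0, 0, 0]
    - [0, 0, 0]
    - [0, 0, 0]
    - [0, 0, -0.1]
    - [0, 0, -0.1]
    - [0, 0, -0.1]
    - [0, 0, -0.1]
    - [0, 0, 0]

```text
clock: 8.15
position: [0.4323, -0.2555, 0.0444]
tool_rot: [3.142, -0.0, 0.695]
force: [-0.4, 1.3, 9.7]
grip_width: 0.0557
finger_force: 63.6
```

```bash
python3 -c "
from h import *
st()"
```

```text
{'clock': 8.15, 'qpos': [0.616, 0.581, -0.266, 2.031, 0.273, 0.562, -0.717], 'position': [0.432, -0.256, 0.044], 'tool_rot': [3.142, -0.0, 0.695], 'force': [-0.445, 1.314, 9.728], 'moment': [0.246, 0.114, -0.105], 'grip_width': 0.056, 'finger_force': 63.648}
```

Force is 9.7 N and the moment is building. I'm continuing to about 76 degrees in total.

apply_moves:
  claw: [0.05, 0.05, 0.05, 0.05, 0.05, 0.05, 0.05, 0.05, 0.05, 0.05]
  xyz:
    - [0, 0, 0]
    - [0, 0, 0]
    - [0, 0, 0]
    - [0, 0, 0]
    - [0, 0, 0]
    - [0, 0, 0]
    - [0, 0, 0]
    - [0, 0, 0]
    - [0, 0, 0]
    - [0, 0, 0]
  twist:
    - [0, 0, -0.1]
    - [0, 0, -0.1]
    - [0, 0, -0.1]
    - [0, 0, -0.1]
    - [0, 0, -0.1]
    - [0, 0, -0.1]
    - [0, 0, -0.1]
    - [0, 0, -0.1]
    - [0, 0, -0.1]
    - [0, 0, 0]

```text
clock: 9.15
position: [0.4311, -0.255, 0.0443]
tool_rot: [-3.139, -0.001, 1.595]
force: [-7.8, 4.3, 17.8]
grip_width: 0.0561
finger_force: 64.6
```

```bash
python3 -c "
from h import *
st()"
```

```text
{'clock': 9.15, 'qpos': [0.792, 0.614, -0.504, 2.024, 0.494, 0.626, -0.019], 'position': [0.431, -0.255, 0.044], 'tool_rot': [-3.139, -0.001, 1.595], 'force': [-7.786, 4.337, 17.84], 'moment': [1.024, 1.746, 0.087], 'grip_width': 0.056, 'finger_force': 64.557}
```

apply_moves:
  claw: [0.05, 0.05, 0.05, 0.05, 0.05, 0.05]
  xyz:
    - [0, 0, -0.003]
    - [0, 0, -0.003]
    - [0, 0, -0.002]
    - [0, 0, -0.002]
    - [0, 0, -0.001]
    - [0, 0, 0]
  twist:
    - [0, 0, 0]
    - [0, 0, 0]
    - [0, 0, 0]
    - [0, 0, 0]
    - [0, 0, 0]
    - [0, 0, 0]

```text
clock: 9.75
position: [0.4312, -0.2553, 0.0549]
tool_rot: [-3.14, -0.001, 1.591]
force: [-5.8, 0.9, -0.9]
grip_width: 0.0561
finger_force: 64.2
```

```bash
python3 -c "
from h import *
st()"
```

```text
{'clock': 9.75, 'qpos': [0.802, 0.597, -0.516, 2.018, 0.477, 0.648, -0.008], 'position': [0.431, -0.255, 0.055], 'tool_rot': [-3.14, -0.001, 1.591], 'force': [-5.76, 0.899, -0.91], 'moment': [0.529, 1.317, -0.023], 'grip_width': 0.056, 'finger_force': 64.247}
```

apply_moves:
  claw: [0.05, 0.05, 0.05, 0.05, 0.05]
  xyz:
    - [0, 0, -0.003]
    - [0, 0, -0.004]
    - [0, 0, -0.004]
    - [0, 0, -0.004]
    - [0, 0, 0]
  twist:
    - [0, 0, 0]
    - [0, 0, 0]
    - [0, 0, 0]
    - [0, 0, 0]
    - [0, 0, 0]

```text
clock: 10.25
position: [0.4331, -0.2558, 0.0712]
tool_rot: [3.14, 0.001, 1.591]
force: [-0.3, -0.4, -1.6]
grip_width: 0.0557
finger_force: 64.5
```

```bash
python3 -c "
from h import *
st()"
```

```text
{'clock': 10.25, 'qpos': [0.817, 0.571, -0.534, 2.008, 0.455, 0.678, 0.012], 'position': [0.433, -0.256, 0.071], 'tool_rot': [3.14, 0.001, 1.591], 'force': [-0.296, -0.426, -1.607], 'moment': [0.036, -0.009, -0.046], 'grip_width': 0.056, 'finger_force': 64.49}
```

The cap is free. I'm lifting it and carrying it over the dish.

apply_moves:
  claw: [0.05, 0.05, 0.05, 0.05, 0.05, 0.05, 0.05, 0.05, 0.05, 0.05, 0.05, 0.05, 0.05, 0.05, 0.05, 0.05, 0.05, 0.05, 0.05, 0.05]
  xyz:
    - [0, 0, -0.01]
    - [0, 0, -0.025]
    - [0, 0, -0.03]
    - [0, 0, -0.03]
    - [0.01, 0.003, -0.03]
    - [0.02, 0.006, -0.015]
    - [0.033, 0.011, 0]
    - [0.033, 0.011, 0]
    - [0.034, 0.0115, 0]
    - [0.034, 0.0115, 0]
    - [0.034, 0.0115, 0]
    - [0.034, 0.0115, 0]
    - [0.034, 0.0115, 0]
    - [0.034, 0.0115, 0]
    - [0.034, 0.0115, 0]
    - [0.034, 0.0115, 0]
    - [0.034, 0.0115, 0]
    - [0.034, 0.0115, 0]
    - [0.034, 0.0115, 0]
    - [0.015, 0.005, 0]
  twist:
    - [0, 0, 0]
    - [0, 0, 0]
    - [0, 0, 0]
    - [0, 0, 0]
    - [0, 0, 0]
    - [0, 0, 0]
    - [0, 0, 0]
    - [0, 0, 0]
    - [0, 0, 0]
    - [0, 0, 0]
    - [0, 0, 0]
    - [0, 0, 0]
    - [0, 0, 0]
    - [0, 0, 0]
    - [0, 0, 0]
    - [0, 0, 0]
    - [0, 0, 0]
    - [0, 0, 0]
    - [0, 0, 0]
    - [0, 0, 0]

```text
clock: 12.25
position: [0.5841, 0.2372, 0.2102]
tool_rot: [-3.141, -0.002, 1.594]
force: [-0.6, -1.1, -0.8]
grip_width: 0.0557
finger_force: 64.5
```

```bash
python3 -c "
from h import *
s=st();f=save('wrist','w6.png')
for n in ['dish','ring','cap','jar']: print(n,[(np.round(d['position'],3).tolist(),round(d['score'],2),proj(f,np.array(d['position']),True).round().tolist()) for d in bot.find_in('wrist',n)])"
```

```text
{'clock': 12.25, 'qpos': [-0.03, 0.602, -0.695, 1.55, 0.409, 1.139, -0.787], 'position': [0.584, 0.237, 0.21], 'tool_rot': [-3.141, -0.002, 1.594], 'force': [-0.551, -1.075, -0.85], 'moment': [0.006, 0.021, -0.01], 'grip_width': 0.056, 'finger_force': 64.518}
dish [([0.588, 0.236, 0.004], 0.68, [318.0, 171.0])]
ring []
cap [([0.583, 0.242, 0.268], 0.68, [312.0, 275.0])]
jar []
```

View pics/w6.png

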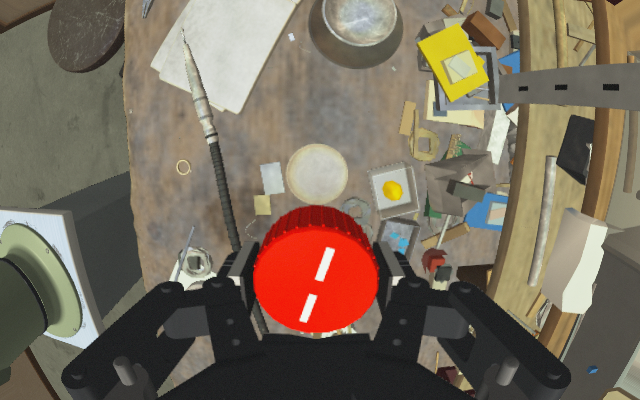

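```bash
python3 -c "
from h import *
s=st();f=bot.grab_frame('wrist')
print('dish',ray(f,317.5,173.5,.006,True),'L/R',ray(f,287,173,.007,True),ray(f,348.5,173,.007,True),'top',ray(f,317,143.5,.007,True))
print('ring',ray(f,183,167,.003,True)); print('shaft',ray(f,225,194,.064,True)); print('boxedge',ray(f,368,180,.02,True))
im=cv2.resize(f['img'][125:235,160:300],(0,0),fx=5,fy=5,interpolation=cv2.INTER_CUBIC); cv2.imwrite('pics/w7.png',im[:,:,::-1])
g=cv2.cvtColor(f['img'],cv2.COLOR_RGB2HSV); print(g[173,280:356:2].tolist())"
```

```text
{'clock': 12.5, 'qpos': [-0.023, 0.599, -0.693, 1.554, 0.409, 1.138, -0.785], 'position': [0.585, 0.232, 0.21], 'tool_rot': [-3.141, 0.001, 1.59], 'force': [0.012, -0.453, -1.006], 'moment': [0.02, 0.004, 0.001], 'grip_width': 0.056, 'finger_force': 64.515}
dish [0.58768252 0.22721069 0.006     ] L/R [0.54999239 0.22739363 0.007     ] [0.62598549 0.22892479 0.007     ] top [0.58629424 0.264547   0.007     ]
ring [0.41018541 0.23404004 0.003     ]
shaft [0.48647775 0.2149383  0.064     ]
boxedge [0.64866046 0.22355011 0.02      ]
[[66, 12, 206], [19, 53, 153], [17, 67, 144], [23, 53, 192], [21, 64, 187], [25, 58, 198], [26, 49, 199], [26, 38, 203], [30, 23, 198], [30, 18, 197], [34, 20, 196], [32, 18, 195], [30, 19, 198], [30, 18, 197], [33, 16, 197], [30, 14, 197], [34, 18, 197], [25, 17, 196], [30, 16, 192], [28, 17, 194], [24, 18, 196], [30, 14, 195], [28, 16, 196], [27, 14, 195], [27, 13, 201], [28, 15, 201], [25, 17, 198], [28, 15, 198], [33, 16, 197], [30, 19, 206], [32, 20, 207], [29, 27, 209], [30, 41, 206], [24, 51, 190], [17, 59, 150], [18, 56, 151], [18, 59, 152], [18, 60, 149]]
```

```bash
python3 -c "
from h import *
from scipy.optimize import least_squares
f=bot.grab_frame('wrist');h=cv2.GaussianBlur(f['img'],(3,3),0).astype(float); val=h.max(2)
c0=np.array([317.5,176]); pts=[]
for a in np.radians(np.arange(150,391,4)):
    u=np.array([np.cos(a),np.sin(a)]); rr=np.arange(22,38,.5)
    v=np.array([cv2.getRectSubPix(val.astype(np.float32),(1,1),tuple(map(float,c0+r*u)))[0,0] for r in rr])
    g=v[4:]-v[:-4]; k=np.argmin(g); 
    if g[k]<-15: pts.append(c0+rr[k+2]*u)
w=np.array([ray(f,*p,.007,True)[:2] for p in pts])
r=least_squares(lambda q:np.hypot(*(w-q[:2]).T)-q[2],[.587,.232,.0385],loss='soft_l1',f_scale=.001)
print(len(pts),r.x,np.abs(r.fun).mean())
for z in (.0,.007): pass
st()
im=f['img'].copy()
for p in pts: cv2.circle(im,tuple(np.round(p).astype(int)),0,(0,255,0),-1)
a=cv2.resize(im[130:215,275:365],(0,0),fx=4,fy=4,interpolation=cv2.INTER_NEAREST);b=cv2.resize(im[140:225,155:245],(0,0),fx=4,fy=4,interpolation=cv2.INTER_CUBIC)
cv2.imwrite('pics/w7.png',np.hstack([a,b])[:,:,::-1])"
```

```text
61 [0.58584719 0.23152959 0.03824797] 0.000485570175711642
{'clock': 12.6, 'qpos': [-0.023, 0.599, -0.693, 1.554, 0.409, 1.138, -0.785], 'position': [0.585, 0.231, 0.211], 'tool_rot': [3.141, 0.001, 1.589], 'force': [-0.791, -0.541, -1.168], 'moment': [0.002, -0.042, -0.006], 'grip_width': 0.056, 'finger_force': 64.516}
```

View pics/w7.png

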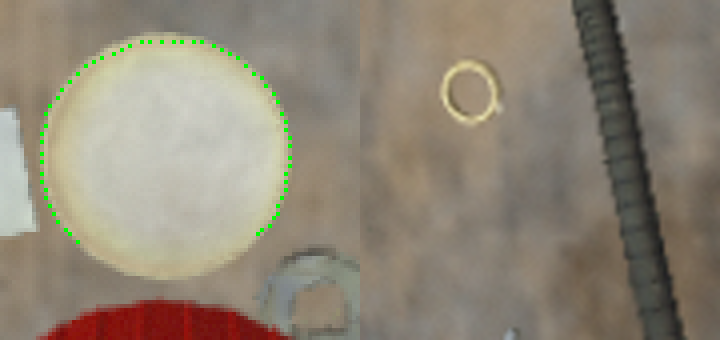

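The left part shows the dish, with the fitted rim points lying on its edge. The right part shows the ring at about (182,163) in the full frame, with its lug towards (190,166). Before lowering, I'm checking where the held cap is.

```bash
python3 -c "
from h import *
f=bot.grab_frame('wrist');s=st();h=cv2.cvtColor(f['img'],cv2.COLOR_RGB2HSV); m=((h[...,0]<8)|(h[...,0]>172))&(h[...,1]>150)&(h[...,2]>190)
n,l,q,c=cv2.connectedComponentsWithStats(m.astype(np.uint8)); i=1+np.argmax(q[1:,4]);x,y,w,hh,a=q[i];print(q[i],c[i])
for dz in (.055,.0575,.06): print(dz,ray(f,x+w/2,y+hh/2,s['position'][2]+dz,True)[:2]-s['position'][:2],w, np.linalg.norm(ray(f,x,y+hh/2,s['position'][2]+dz,True)-ray(f,x+w,y+hh/2,s['position'][2]+dz,True)))
a=ray(f,182.5,163,.004,True);b=ray(f,190,166.2,.004,True);print(a,b-a,np.degrees(np.arctan2(*(b-a)[1::-1])))
print('move',tool([.5858-s['position'][0],.2315-s['position'][1],0],s['tool_rot'][2]))"
```

```text
{'clock': 12.65, 'qpos': [-0.023, 0.599, -0.693, 1.554, 0.409, 1.138, -0.785], 'position': [0.585, 0.231, 0.211], 'tool_rot': [3.141, 0.0, 1.589], 'force': [-0.509, 0.071, -1.276], 'moment': [0.033, 0.007, -0.025], 'grip_width': 0.056, 'finger_force': 64.515}
[ 253  226  124  107 9723] [314.51259899 279.61863622]
0.055 [0.00029267 0.00148306] 124 0.05452008322258689
0.0575 [0.00027026 0.00298897] 124 0.053346885348840425
0.06 [0.00024784 0.00449488] 124 0.05217368747509407
[0.41063082 0.23931357 0.004     ] [ 0.01073371 -0.00439811  0.        ] -22.28121053099891
move [0.0001, 0.0007, 0.0]
```

apply_moves:
  claw: [0.05, 0.05, 0.05, 0.05, 0.05, 0.05, 0.05, 0.05, 0.05, 0.05, 0.05, 0.05, 0.05, 0.05]
  xyz:
    - [-0.001, 0.0007, 0.01]
    - [0, 0, 0.02]
    - [0, 0, 0.022]
    - [0, 0, 0.022]
    - [0, 0, 0.022]
    - [0, 0, 0.022]
    - [0, 0, 0.022]
    - [0, 0, 0.022]
    - [0, 0, 0.022]
    - [0, 0, 0.02]
    - [0, 0, 0.01]
    - [0, 0, 0.006]
    - [0, 0, 0.004]
    - [0, 0, 0]
  twist:
    - [0, 0, 0]
    - [0, 0, 0]
    - [0, 0, 0]
    - [0, 0, 0]
    - [0, 0, 0]
    - [0, 0, 0]
    - [0, 0, 0]
    - [0, 0, 0]
    - [0, 0, 0]
    - [0, 0, 0]
    - [0, 0, 0]
    - [0, 0, 0]
    - [0, 0, 0]
    - [0, 0, 0]

```text
clock: 14.05
position: [0.5859, 0.2315, -0.0135]
tool_rot: [3.141, -0.0, 1.591]
force: [0.8, -0.5, -1.0]
grip_width: 0.0559
finger_force: 64.5
```

```bash
python3 -c "
from h import *
st()"
```

```text
{'clock': 14.05, 'qpos': [-0.111, 0.867, -0.551, 1.693, 0.616, 0.761, -0.944], 'position': [0.586, 0.232, -0.013], 'tool_rot': [3.141, -0.0, 1.591], 'force': [0.799, -0.548, -1.02], 'moment': [0.01, -0.048, 0.03], 'grip_width': 0.056, 'finger_force': 64.521}
```

apply_moves:
  claw: [0.05, 0.05, 0.05, 0.05, 0.05, 0.05, 0.05]
  xyz:
    - [0, 0, 0.002]
    - [0, 0, 0.002]
    - [0, 0, 0.002]
    - [0, 0, 0.0015]
    - [0, 0, 0.001]
    - [0, 0, 0.001]
    - [0, 0, 0]
  twist:
    - [0, 0, 0]
    - [0, 0, 0]
    - [0, 0, 0]
    - [0, 0, 0]
    - [0, 0, 0]
    - [0, 0, 0]
    - [0, 0, 0]

```text
clock: 14.75
position: [0.5858, 0.2323, -0.0227]
tool_rot: [3.141, -0.001, 1.591]
force: [-1.3, 0.9, 1.1]
grip_width: 0.0558
finger_force: 64.8
```

```bash
python3 -c "
from h import *
st()"
```

```text
{'clock': 14.75, 'qpos': [-0.117, 0.88, -0.543, 1.694, 0.626, 0.747, -0.951], 'position': [0.586, 0.232, -0.023], 'tool_rot': [3.141, -0.001, 1.591], 'force': [-1.281, 0.872, 1.125], 'moment': [0.206, 0.132, -0.015], 'grip_width': 0.056, 'finger_force': 64.765}
```

apply_moves:
  claw: [0.055, 0.055, 0.058, 0.061, 0.066, 0.072, 0.078, 0.078]
  xyz:
    - [0, 0, 0.0012]
    - [0, 0, 0]
    - [0, 0, 0]
    - [0, 0, 0]
    - [0, 0, 0]
    - [0, 0, 0]
    - [0, 0, 0]
    - [0, 0, 0]
  twist:
    - [0, 0, 0]
    - [0, 0, 0]
    - [0, 0, 0]
    - [0, 0, 0]
    - [0, 0, 0]
    - [0, 0, 0]
    - [0, 0, 0]
    - [0, 0, 0]
  force: 20

```text
clock: 15.55
position: [0.5857, 0.2315, -0.0244]
tool_rot: [-3.141, 0.0, 1.591]
force: [-0.1, 0.1, -0.8]
grip_width: 0.0779
finger_force: 0.0
```

```bash
python3 -c "
from h import *
st()"
```

```text
{'clock': 15.55, 'qpos': [-0.117, 0.882, -0.541, 1.695, 0.627, 0.745, -0.952], 'position': [0.586, 0.231, -0.024], 'tool_rot': [-3.141, 0.0, 1.591], 'force': [-0.091, 0.073, -0.85], 'moment': [0.035, -0.039, -0.044], 'grip_width': 0.078, 'finger_force': 0.0}
```

apply_moves:
  claw: [0.08, 0.08, 0.08, 0.08, 0.08, 0.08, 0.08, 0.08, 0.08, 0.08, 0.08]
  xyz:
    - [0, 0, -0.01]
    - [0, 0, -0.02]
    - [0, 0, -0.025]
    - [0, 0, -0.03]
    - [0, 0, -0.03]
    - [0, 0, -0.03]
    - [0, 0, -0.03]
    - [0, 0, -0.03]
    - [0, 0, -0.03]
    - [0, 0, 0]
    - [0, 0, 0]
  twist:
    - [0, 0, 0]
    - [0, 0, 0]
    - [0, 0, 0]
    - [0, 0, 0]
    - [0, 0, 0]
    - [0, 0, 0]
    - [0, 0, 0]
    - [0, 0, 0]
    - [0, 0, 0]
    - [0, 0, 0]
    - [0, 0, 0]

```text
clock: 16.65
position: [0.5858, 0.2316, 0.2117]
tool_rot: [3.14, -0.0, 1.591]
force: [1.0, 0.1, 0.3]
grip_width: 0.0801
finger_force: 0.0
```

```bash
cat > edge.py <<'E'
from h import *
from scipy.optimize import least_squares
def circ(f,val,c0,r0,r1,z,fish=True,sgn=-1,a0=0,a1=360,guess=None,th=12):
    pts=[]
    for a in np.radians(np.arange(a0,a1,4)):
        u=np.array([np.cos(a),np.sin(a)]); rr=np.arange(r0,r1,.5)
        v=np.array([cv2.getRectSubPix(val.astype(np.float32),(1,1),tuple(map(float,np.array(c0)+r*u)))[0,0] for r in rr])
        g=sgn*(v[4:]-v[:-4]); k=np.argmax(g)
        if g[k]>th: pts.append(np.array(c0)+rr[k+2]*u)
    w=np.array([ray(f,*p,z,fish)[:2] for p in pts])
    r=least_squares(lambda q:np.hypot(*(w-q[:2]).T)-q[2],[*w.mean(0),.03],loss='soft_l1',f_scale=.001)
    return len(pts),r.x.round(4),np.abs(r.fun).mean().round(5)
E
python3 -c "
from edge import *
st();f=bot.grab_frame('wrist');im=f['img'];h=cv2.cvtColor(im,cv2.COLOR_RGB2HSV)
m=((h[...,0]<8)|(h[...,0]>172))&(h[...,1]>150)&(h[...,2]>170)
n,l,q,c=cv2.connectedComponentsWithStats(m.astype(np.uint8)); i=1+np.argmax(q[1:,4]);print(q[i],c[i])
red=(im[...,0].astype(float)-im[...,1])
x,y,w,hh,a=q[i]
ct,_=cv2.findContours((l==i).astype(np.uint8),cv2.RETR_EXTERNAL,cv2.CHAIN_APPROX_NONE)
P=max(ct,key=len)[:,0]; W=np.array([ray(f,*p,.034,True)[:2] for p in P]); print('cap top circle',cv2.minEnclosingCircle(W.astype(np.float32)*1000), cv2.fitEllipse(W.astype(np.float32)*1000))
print('dish',circ(f,im.max(2).astype(float),proj(f,np.array([.586,.2315,.007]),True),24,38,.007,a0=180,a1=360))
for k in ['cap','dish','ring']: print(k,[(np.round(d['position'],3).tolist(),round(d['score'],2)) for d in bot.find_in('wrist',k)])
cv2.imwrite('pics/w8.png',im[:,:,::-1])
"
```

```text
{'clock': 16.65, 'qpos': [-0.021, 0.599, -0.695, 1.552, 0.409, 1.14, -0.783], 'position': [0.586, 0.232, 0.212], 'tool_rot': [3.14, -0.0, 1.591], 'force': [0.989, 0.143, 0.306], 'moment': [0.021, 0.041, 0.037], 'grip_width': 0.08, 'finger_force': 0.0}
[ 292  151   48   48 1664] [315.31790865 174.42548077]
cap top circle ((586.1577758789062, 231.24984741210938), 28.21367835998535) ((586.3999633789062, 230.9861602783203), (54.15422058105469, 54.775386810302734), 24.6318416595459)
dish (45, array([0.5861, 0.2317, 0.0385]), np.float64(0.00026))
cap [([0.585, 0.233, 0.038], 0.85)]
dish [([0.582, 0.248, 0.005], 0.97)]
ring [([0.585, 0.229, 0.036], 0.72), ([0.415, 0.24, 0.008], 0.62)]
```

The cap sits centred and flat in the dish. Next I'm going to the ring.

apply_moves:
  claw: [0.08, 0.06, 0.04, 0.04, 0.04, 0.04, 0.04, 0.04, 0.04, 0.04, 0.04, 0.04, 0.04, 0.04, 0.04, 0.04, 0.04, 0.04]
  xyz:
    - [0.0015, -0.015, 0]
    - [0.0015, -0.027, 0]
    - [0.0015, -0.029, 0]
    - [0.0015, -0.029, 0]
    - [0.0015, -0.029, 0]
    - [0.0015, -0.029, 0]
    - [0.0015, -0.016, 0]
    - [0, 0, 0.007]
    - [0, 0, 0.01]
    - [0, 0, 0.01]
    - [0, 0, 0.01]
    - [0, 0, 0.01]
    - [0, 0, 0.01]
    - [0, 0, 0.01]
    - [0, 0, 0.01]
    - [0, 0, 0.01]
    - [0, 0, 0]
    - [0, 0, 0]
  twist:
    - [0, 0, 0]
    - [0, 0, 0]
    - [0, 0, 0]
    - [0, 0, 0]
    - [0, 0, 0]
    - [0, 0, 0]
    - [0, 0, 0]
    - [0, 0, -0.13]
    - [0, 0, -0.13]
    - [0, 0, -0.13]
    - [0, 0, -0.13]
    - [0, 0, -0.13]
    - [0, 0, -0.13]
    - [0, 0, -0.13]
    - [0, 0, -0.13]
    - [0, 0, -0.13]
    - [0, 0, 0]
    - [0, 0, 0]

```text
clock: 18.65
position: [0.4113, 0.2386, 0.1236]
tool_rot: [-3.141, -0.001, 2.757]
force: [0.7, 0.4, 0.3]
grip_width: 0.0405
finger_force: 0.0
```

```bash
python3 -c "
from edge import *
s=st();f=bot.grab_frame('wrist');im=f['img'];cv2.imwrite('pics/w9.png',im[:,:,::-1])
c=proj(f,np.array([.4106,.239,.004]),True);print(c)
print([(np.round(d['position'],3).tolist(),round(d['score'],2)) for d in bot.find_in('wrist','ring')])
h=cv2.cvtColor(im,cv2.COLOR_RGB2HSV).astype(int);x,y=c.astype(int)
r=40;sub=h[y-r:y+r,x-r:x+r];m=((sub[...,2]>sub[...,2].mean()+25)&(sub[...,1]>40)).astype(np.uint8)
n,l,q,cc=cv2.connectedComponentsWithStats(m,connectivity=8)
for i in 1+np.argsort(-q[1:,4])[:3]: print(q[i],cc[i])
g=cv2.cvtColor(im,cv2.COLOR_RGB2GRAY)[y-r:y+r:2,x-r:x+r:2]
chars=' .:-=+*#%@'
lo,hi=g.min(),g.max()
print('\n'.join(''.join(chars[int((v-lo)/(hi-lo+1)*10)] for v in row) for row in g.astype(float)))
"
```

```text
{'clock': 18.65, 'qpos': [0.082, 0.569, -0.978, 2.024, 0.619, 0.877, -0.056], 'position': [0.411, 0.239, 0.124], 'tool_rot': [-3.141, -0.001, 2.757], 'force': [0.675, 0.437, 0.318], 'moment': [-0.015, -0.01, -0.001], 'grip_width': 0.041, 'finger_force': 0.0}
[315.22193521 184.77293927]
[([0.409, 0.235, 0.006], 0.66)]
[ 30  29  22  22 165] [40.32727273 39.        ]
::..........::::.:::::::::::::::::::::::
::........:::::::::::::::::::::::---:::-
.::...::::::::::::::::------::-------::-
::::.::::::::--------------:-----------:
.:::::::::::----------------------------
::---::::-------------------------------
::--:-:::-------------------------------
::::::::--------------------------------
:::::::::-------------------------------
::::::::---:::--------------------------
::::.:::::-::::---------------::----:-:-
::::.:::::::::::------------::----------
::::::::::::::::---:---------:----------
---:::..:::::::----------------------=--
---:::....::::::------------------------
--:::.....:::::---+%@@%=----------------
::::.....::::::--%#+--+@*---------------
:::::.....::::--#+------%:----------
[... 206 characters left out ...]
---
:::::-----------+@=--=-*#---------------
::::------:------=%%###*----------------
::::----:-------:-:=#=------------------
:::::-------:::::::=*-------------------
::::::-:::::::.::::-::::----------------
::::::::::.::::::::::::::---------------
.......:...:::::::::::::::--------------
...........:::::::::.::::--:-----::-----
..    .......::::::::::::::::::::::-----
.      .......:::::..:::::.::::::::--:--
...... .........::...:::.:.::::::::::---
:...............::..........:...:::::---
::...............................:::::::
:::............ .......::::::.....::::::
::.....        ........::::::::..:.::.::
::....       .......::::::::::::::....:-
:::..        ....:::::::.:::::::::....::
```

apply_moves:
  claw: [0.036, 0.036, 0.036, 0.036, 0.036, 0.036, 0.036, 0.036, 0.036, 0.036, 0.036]
  xyz:
    - [-0.0005, 0, 0.013]
    - [0, 0, 0.018]
    - [0, 0, 0.02]
    - [0, 0, 0.02]
    - [0, 0, 0.02]
    - [0, 0, 0.02]
    - [0, 0, 0.014]
    - [0, 0, 0.01]
    - [0, 0, 0.006]
    - [0, 0, 0.003]
    - [0, 0, 0]
  twist:
    - [0, 0, 0]
    - [0, 0, 0]
    - [0, 0, 0]
    - [0, 0, 0]
    - [0, 0, 0]
    - [0, 0, 0]
    - [0, 0, 0]
    - [0, 0, 0]
    - [0, 0, 0]
    - [0, 0, 0]
    - [0, 0, 0]

```text
clock: 19.85
position: [0.412, 0.2384, -0.0203]
tool_rot: [3.142, 0.0, 2.761]
force: [-0.1, -0.1, 0.6]
grip_width: 0.0364
finger_force: 0.0
```

```bash
cat > ring.py <<'E'
from edge import *
s=st();f=bot.grab_frame('wrist');im=f['img']
c=proj(f,np.array([.4106,.239,.004]),True);print(c, proj(f,s['position']+[0,0,.03],True))
x,y=c.astype(int);r=60
g=cv2.cvtColor(im,cv2.COLOR_RGB2GRAY)[y-r:y+r:4,x-r:x+r:2];lo,hi=g.min(),g.max()
print('\n'.join(''.join(' .:-=+*#%@'[int((v-lo)/(hi-lo+1)*10)] for v in row) for row in g.astype(float)))
E
python3 ring.py
```

```text
{'clock': 19.85, 'qpos': [-0.101, 0.787, -0.738, 2.096, 0.94, 0.631, -0.317], 'position': [0.412, 0.238, -0.02], 'tool_rot': [3.142, 0.0, 2.761], 'force': [-0.094, -0.117, 0.617], 'moment': [0.002, 0.026, 0.017], 'grip_width': 0.036, 'finger_force': 0.0}
[314.35587172 247.6241093 ] [314.34204899 255.12814791]
+++++++++++++++++++++++*++++++++++*+*+++++++++++*+++*****+**
+++++++++++++++++++*****************++++++++++++*+*++*++++++
+++++++++++++++++++***************+*********+*++++++++++++++
+++++++++++++++++++************************+++++++++++++++++
+++++++++++++++++++++++++*********+*******++++++++++++++++++
+++++++++++++++++++++++++*********+++*****++++++++++++++++++
+++++++++++++++++++++++++++++***+++++++**+*+++++++++++++++++
++++++++++++++++++++++++++++++++++++++++++++++++++++++++*+++
+++++++++++++++++++++++++++++++++++++++++++++++++++++*+*****
++++====++++++++++++++++++++++++++++++*+******+++++++++*****
+++======++++++++++++++++++**####***=*********++++*+++*+++**
+++=====++++++++++++++++*%@@%*++*%@@%*++*****+**+*++++++++++
++=======+++++++++++++*@@**++*+++*++*@@++**+*+*+**++*++++
[... 338 characters left out ...]
#**##@@@******+*++**     :=====
:-=====-      ++++++++++++++*#%#**+++**++*++++++=      =====
.======.      =++++++++++++++###+++++++++++++*++=      :====
======.       =++++++++++++++++++++++++++++*++++=       -===
 .-@@@-:      +++++++++++++++++=+++++++++++++++++     .:*@@#
    #@+:.    :+++++++++++++++++++++++++++++++++++.    .:%@*.
      ::.    -====++++++++++=++++++++++++++++++++:    ::.   
      .::    =======+++++++++=+=++=+++++++=++++++=    ::    
      .::   -===========+++++====++++++++++++=====.   ::    
       ::   -======================+++++++++++====-   ::    
       ::  .======================++++++++++++++===  .:.    
       ::. -============+++++++++++++++++++++++++++: .:. .
```

apply_moves:
  claw: [0.032, 0.03, 0.03, 0.03, 0.03]
  xyz:
    - [0, 0, 0.002]
    - [0, 0, 0.002]
    - [0, 0, 0.0015]
    - [0, 0, 0.0015]
    - [0, 0, 0]
  twist:
    - [0, 0, 0]
    - [0, 0, 0]
    - [0, 0, 0]
    - [0, 0, 0]
    - [0, 0, 0]

```text
clock: 20.4
position: [0.412, 0.2383, -0.0275]
tool_rot: [-3.141, -0.0, 2.761]
force: [0.2, -1.2, -0.4]
grip_width: 0.0303
finger_force: 0.0
```

```bash
python3 ring.py
```

```text
{'clock': 20.4, 'qpos': [-0.11, 0.798, -0.725, 2.097, 0.957, 0.619, -0.331], 'position': [0.412, 0.238, -0.027], 'tool_rot': [-3.141, -0.0, 2.761], 'force': [0.24, -1.207, -0.352], 'moment': [-0.038, 0.041, -0.016], 'grip_width': 0.03, 'finger_force': 0.0}
[314.55099033 253.80193658] [314.30524195 255.20168674]
++++++++++++++++++*+********+*++*+++++++++++++++++*+*+*+**+*
+++++++++++++++++++****************++++**++**+++*++*++*+++++
+++++++++++++++++++************************+++++++++++++++++
+++++++++++++++++++++*+++*******************++++++++++++++++
++++++++++++++++++++++++++*********+*********+++++++++++++++
+++++++++++++++++++++++++********+++++*****+++++++++++++++++
++++++++++++++++++++++++++++++++++++++++++++++++++++++++++++
+++++++++++++++++++++++++++++++++++++++++++++++++++++**++*++
+++++++++++++++++++++++++++++++++++++++++++*+++++++++*******
+++=====+++++++++++++++++++++++++++++++*******++++++*+++****
+=======++++++++++++++++++**#%%%%#**++*********+*++++++++++*
+=======++++++++++++++++#@@@#+++++%@@#++****+*+*+++*++++++++
+=============. -+++++*@@****+++*+++*%@#++**+*- :=====+
[... 334 characters left out ...]
+#@@%#*++*#%@@%****+***     .======. 
    ======:      +++++++++++*#%%#**+********++      -=====- 
    :=@@@@-:     ++=++++++++*###*+++++++++++++    .:-@@@%=. 
       .@@=:    .+++++++++++++++++++++++++++++    .:+@%     
:.. .   =#=:    -+++++++++++++++++++++++++*+++:   .:+#-     
          .:.   =+++++++++++++++++++++++++++++-   ::.       
          .:.   ==+++++++++++++++++++++++++++++   ::        
          .:.  -===+++++++++====+++++++++++++++.  ::        
          .::  ========++++=====+=+++++++=+++++-  ::        
           ::  ===========+========++++++++++++= .:.        
           :: -===================++++++++++++++..:. .      
           :: -=========+=++++++++++++++++++++++-.:.
```

apply_moves:
  claw: [0.03, 0.03, 0.03]
  xyz:
    - [0, 0, 0.001]
    - [0, 0, 0.001]
    - [0, 0, 0]
  twist:
    - [0, 0, 0]
    - [0, 0, 0]
    - [0, 0, 0]

```text
clock: 20.75
position: [0.412, 0.2384, -0.0294]
tool_rot: [-3.141, -0.0, 2.761]
force: [0.3, 1.0, 0.7]
grip_width: 0.0303
finger_force: 0.0
```

```bash
python3 -c "
from h import *
for i in range(3): bot.grab_frame('wrist');st()"
```

```text
{'clock': 20.8, 'qpos': [-0.113, 0.801, -0.721, 2.098, 0.962, 0.616, -0.336], 'position': [0.412, 0.238, -0.029], 'tool_rot': [-3.142, -0.0, 2.761], 'force': [-0.398, 0.157, -0.197], 'moment': [0.05, 0.004, 0.017], 'grip_width': 0.03, 'finger_force': 0.0}
{'clock': 20.85, 'qpos': [-0.113, 0.801, -0.721, 2.098, 0.962, 0.616, -0.336], 'position': [0.412, 0.238, -0.029], 'tool_rot': [-3.142, -0.0, 2.761], 'force': [-0.624, 0.392, 0.961], 'moment': [0.02, -0.001, -0.03], 'grip_width': 0.03, 'finger_force': 0.0}
{'clock': 20.9, 'qpos': [-0.112, 0.801, -0.721, 2.098, 0.962, 0.616, -0.336], 'position': [0.412, 0.238, -0.029], 'tool_rot': [3.142, 0.0, 2.761], 'force': [-0.304, 1.243, -0.218], 'moment': [-0.018, 0.033, -0.063], 'grip_width': 0.03, 'finger_force': 0.0}
```

Still no contact, so I'll try the close here with a light grip.

apply_moves:
  claw: [0.027, 0.024, 0.021, 0.019, 0.018, 0.018]
  xyz:
    - [0, 0, 0]
    - [0, 0, 0]
    - [0, 0, 0]
    - [0, 0, 0]
    - [0, 0, 0]
    - [0, 0, 0]
  twist:
    - [0, 0, 0]
    - [0, 0, 0]
    - [0, 0, 0]
    - [0, 0, 0]
    - [0, 0, 0]
    - [0, 0, 0]
  force: 20

```text
clock: 21.5
position: [0.4122, 0.2386, -0.029]
tool_rot: [3.141, 0.0, 2.761]
force: [-1.5, 0.2, 8.6]
grip_width: 0.0188
finger_force: 20.2
```

```bash
python3 ring.py
```

```text
{'clock': 21.5, 'qpos': [-0.112, 0.8, -0.722, 2.097, 0.962, 0.616, -0.336], 'position': [0.412, 0.239, -0.029], 'tool_rot': [3.141, 0.0, 2.761], 'force': [-1.512, 0.169, 8.554], 'moment': [-0.095, 0.139, -0.042], 'grip_width': 0.019, 'finger_force': 20.229}
[313.97088892 254.92648443] [314.44721062 255.23032504]
+++++++++++++++++++*******************++*+++++*++++*********
+++++++++++++++*+*******************************++++****++++
++++++++++++++++++++***************************+*+++***+++++
++++++++++++++++++*****+**********************+++++++***++++
++++++++++++++++++++++++*********************+*+++++++++++++
++++++++++++++++++++++++***********+++****++++++++++++++++++
+++++++++++++++++++++++++*+*+*+++++++++++++++++++++++++++*++
++++++++++++++++++++++++++++++++++++++++++++++++++++****+***
+++++++++++++++++++++++++++++++++++++++++*****++++++********
+++====+++++++++++++++++*++++++++++++++*********++++*+******
++======+++++++++++++++++=+**#%%%%#**++**************++++***
++++====+++++++=====--=+*%@@%*****#%@@#++=-=====+****+++++++
+++====++++++++=====. =%@#*++*+*****++@@*: -====+*****
[... 337 characters left out ...]
@@@#*+++**%@@%**    :======      -*
++++- .    -======     +++++*#%%%%#*+****    .======..    .+
++-..    .    =@@%::   ++++++#%##++++++++   :-@@%=  ..  .  .
-   .... ..     #%::  .++++++++++++++++++.  :=@+  ..........
 .  ...:...    . .::  -++++++++++++++++++:  ::       ..:..  
  .    .   .      ::  +++++++++++++++++++-  ::.       .  .  
    .  .   .  .   :: .+++++++++++++++++++- .::              
.     .    .   .  ::  =++++++++++++++++++= .:.   ...    ....
.  . .            ::..+++++++==+++++++++++..:.   .  .  ..  .
            .     ::.-====+========+++++++:.:.              
 ..   .   . .     .:.=====+=======++++++++-::..   . .    ...
.    .      .     -::===++++++++++++++++++=::..   .  .
```

apply_moves:
  claw: [0.028, 0.03, 0.03, 0.03, 0.03, 0.03]
  xyz:
    - [0, 0, 0]
    - [0, 0, 0]
    - [0, 0, 0]
    - [0, 0, 0.0015]
    - [0, 0, 0.0015]
    - [0, 0, 0]
  twist:
    - [0, 0, 0]
    - [0, 0, 0]
    - [0, 0, 0]
    - [0, 0, 0]
    - [0, 0, 0]
    - [0, 0, 0]

```text
clock: 22.15
position: [0.4122, 0.2385, -0.0301]
tool_rot: [-3.141, 0.003, 2.761]
force: [-14.8, -13.2, 78.4]
grip_width: 0.0303
finger_force: 39.0
```

```bash
python3 -c "
from h import *
for i in range(3): bot.grab_frame('wrist');st()"
```

```text
{'clock': 22.2, 'qpos': [-0.116, 0.801, -0.718, 2.099, 0.968, 0.614, -0.342], 'position': [0.412, 0.238, -0.03], 'tool_rot': [3.142, 0.003, 2.761], 'force': [-14.095, -13.348, 78.315], 'moment': [-3.001, 3.31, -0.022], 'grip_width': 0.03, 'finger_force': 39.17}
{'clock': 22.25, 'qpos': [-0.116, 0.801, -0.718, 2.099, 0.968, 0.614, -0.342], 'position': [0.412, 0.239, -0.03], 'tool_rot': [3.142, 0.003, 2.761], 'force': [-14.104, -12.177, 79.034], 'moment': [-3.075, 3.342, -0.066], 'grip_width': 0.03, 'finger_force': 39.101}
{'clock': 22.3, 'qpos': [-0.116, 0.801, -0.718, 2.099, 0.968, 0.614, -0.342], 'position': [0.412, 0.239, -0.03], 'tool_rot': [3.141, 0.003, 2.761], 'force': [-13.702, -12.0, 79.101], 'moment': [-3.065, 3.306, -0.013], 'grip_width': 0.03, 'finger_force': 39.084}
```

Bench contact is at about −0.030, so the earlier close really was on the ring. I'm easing up, regripping and lifting a little.

apply_moves:
  claw: [0.03, 0.03, 0.026, 0.022, 0.019, 0.017, 0.016, 0.016, 0.016, 0.016, 0.016]
  xyz:
    - [0, 0, -0.0036]
    - [0, 0, 0]
    - [0, 0, 0]
    - [0, 0, 0]
    - [0, 0, 0]
    - [0, 0, 0]
    - [0, 0, 0]
    - [0, 0, -0.005]
    - [0, 0, -0.01]
    - [0, 0, -0.015]
    - [0, 0, 0]
  twist:
    - [0, 0, 0]
    - [0, 0, 0]
    - [0, 0, 0]
    - [0, 0, 0]
    - [0, 0, 0]
    - [0, 0, 0]
    - [0, 0, 0]
    - [0, 0, 0]
    - [0, 0, 0]
    - [0, 0, 0]
    - [0, 0, 0]
  force: 25

```text
clock: 23.4
position: [0.4128, 0.2389, 0.0031]
tool_rot: [3.14, 0.001, 2.761]
force: [-0.1, 0.4, -0.8]
grip_width: 0.0181
finger_force: 24.4
```

```bash
python3 ring.py
```

```text
{'clock': 23.4, 'qpos': [-0.071, 0.749, -0.779, 2.091, 0.884, 0.668, -0.271], 'position': [0.413, 0.239, 0.003], 'tool_rot': [3.14, 0.001, 2.761], 'force': [-0.121, 0.395, -0.806], 'moment': [0.064, 0.031, 0.037], 'grip_width': 0.018, 'finger_force': 24.43}
[313.33867176 230.06917162] [314.4840924  255.23637965]
++====++++++++++++++++++++++++++++++++++++++++++++++++++++++
+++++++++++++++++++++++++++++++++++++++++++++++++++++*++++++
++++++++++++++++++++++++++*+++++++++++++++++++++++++++++++++
++++++++++++++++++++++**********+*++++++++++++++++++++++++++
++++++++++++++++++++++++*********+******++++++++++++++++++++
+++++++++++++++++++++++++++******++****+**++++++++++++++++++
++++++++++++++++++++++++++++****+++++*+**+++++++++++++++++++
++++++++++++++++++++++++++++++++++++++++++++++++++++++++++++
++++++++++++++++++++++++++++++++++++++++++++++++++++++++++++
++++++++++=++++++++++++++++++++++++++++++++++++++++*+++*****
++++++======+++++++++++++++++++++++++++*****+++++++++++*++++
++++=+======+++++++++++++++++++++++++*+**++++*++++++++++++++
+++++=======+++++++++++++++++++++++++++*++++++++++++++
[... 329 characters left out ...]
===: -#@%+++++++++**+@@*. -====++*+++++****
+++++++++++++++=====. =@*++++++++++++++#@: -=====++++++++*++
+++++++++.   .======  =*++++++++++++++++@: .=====-    :+++++
=++====:     .=====-  =*+++++++++=++++++@:  -=====      =+++
======-......======.  =@=+++++==+++++++*@:  :=====-.....:+++
======-:::::-=====-    %@*++++++++++++%@*   .======::::::-++
=====-      -=====-    =+%@%#*++++*%@@#+-    ======:     .++
++===      .======.    ====+*#%%%%*++++=-    :======.  .  .+
++=..         -%@@::   ======*###==+++++=  .:+@@#.         .
=    ...  .   . -@-:   ==========+++++++=  .:*@:    .   .  .
:     ....        ::  .==++++++++++++++++. .:.       ..... .
                  ::. -=++++++++++++++=++: .:.
```

The ring is held. I'm carrying it to the jar.

apply_moves:
  claw: [0.016, 0.016, 0.016, 0.016, 0.016, 0.016, 0.016, 0.016, 0.016, 0.016, 0.016, 0.016, 0.016, 0.016, 0.016, 0.016, 0.016, 0.016, 0.016, 0.016]
  xyz:
    - [0, 0, -0.02]
    - [0, 0, -0.03]
    - [0, 0, -0.035]
    - [0, 0, -0.035]
    - [-0.0126, -0.02824, -0.02]
    - [-0.0126, -0.02824, -0.02]
    - [-0.0126, -0.02824, -0.02]
    - [-0.0126, -0.02824, -0.02]
    - [-0.0126, -0.02824, 0]
    - [-0.0126, -0.02824, 0]
    - [-0.0126, -0.02824, 0]
    - [-0.0126, -0.02824, 0]
    - [-0.0126, -0.02824, 0]
    - [-0.0126, -0.02824, 0]
    - [-0.0126, -0.02824, 0]
    - [-0.0126, -0.02824, 0]
    - [-0.0126, -0.02824, 0]
    - [-0.0126, -0.02824, 0]
    - [-0.0126, -0.02824, 0]
    - [-0.0126, -0.02824, 0]
  twist:
    - [0, 0, 0]
    - [0, 0, 0]
    - [0, 0, 0]
    - [0, 0, 0]
    - [0, 0, 0]
    - [0, 0, 0]
    - [0, 0, 0]
    - [0, 0, 0]
    - [0, 0, 0]
    - [0, 0, 0]
    - [0, 0, 0]
    - [0, 0, 0]
    - [0, 0, 0]
    - [0, 0, 0]
    - [0, 0, 0]
    - [0, 0, 0]
    - [0, 0, 0]
    - [0, 0, 0]
    - [0, 0, 0]
    - [0, 0, 0]

```text
clock: 25.45
position: [0.4309, -0.2575, 0.201]
tool_rot: [-3.141, -0.0, 2.76]
force: [0.1, 0.1, 1.3]
grip_width: 0.0184
finger_force: 24.5
```

apply_moves:
  claw: [0.016, 0.016, 0.016]
  xyz:
    - [0, 0, 0]
    - [0, 0, 0]
    - [0, 0, 0]
  twist:
    - [0, 0, 0]
    - [0, 0, 0]
    - [0, 0, 0]

```text
clock: 25.75
position: [0.4312, -0.2552, 0.2012]
tool_rot: [3.142, -0.0, 2.762]
force: [-0.3, 0.7, 0.4]
grip_width: 0.0183
finger_force: 24.5
```

```bash
cat > asc.py <<'E'
from edge import *
import sys
def asc(p,r=64,sx=2,sy=4):
    f=bot.grab_frame('wrist');im=f['img'];c=proj(f,np.array(p),True);print('center',c)
    x,y=c.astype(int);g=cv2.cvtColor(im,cv2.COLOR_RGB2GRAY)[max(0,y-r):y+r:sy,x-r:x+r:sx];lo,hi=g.min(),g.max()
    print('\n'.join(''.join(' .:-=+*#%@'[int((v-lo)/(hi-lo+1)*10)] for v in row) for row in g.astype(float)));return f
E
python3 -c "
from asc import *
s=st();f=asc([.4325,-.2555,.09])
for k in ['jar','jar_mouth','bottle','ring']: print(k,[(np.round(d['position'],3).tolist(),round(d['score'],2)) for d in bot.find_in('wrist',k)])
print(tool(np.array([.4325,-.2555,.2])-s['position'],s['tool_rot'][2]))"
```

```text
{'clock': 25.75, 'qpos': [1.187, 0.499, -1.038, 1.885, 0.497, 1.044, 1.132], 'position': [0.431, -0.255, 0.201], 'tool_rot': [3.142, -0.0, 2.762], 'force': [-0.291, 0.711, 0.44], 'moment': [0.01, 0.02, 0.008], 'grip_width': 0.018, 'finger_force': 24.523}
center [315.23517101 188.93670417]
++++++===++++*+++++++++++++++*******+++++++=+++++++++=====++==++
+++=====+++++++++++++++++++***+++++++=---==--=++++==+=====+==+++
+++++++++++++++++++**+++++++++==--------*%%%=-++++===++++++=++++
+++++++++++++++*++++++++-----------------#%*--=++++++***++++++++
++++++++++++++*++++--------:..:----------------+++++******++++++
++++++++++*++=---------:------------------------+++**+++++++++==
+++++++++--*@=---------:--: ..:::::::-=---------+++++++++++==+++
+++++++++-#%%%+---------::-====++====-::---------+==+=+=========
++++++++++-=+=--------:-=+++++++++++++==-:-------=++============
++++++++**=-------==-:=++++++++++++++++++=-:------==============
++++++*****-===------=++++============++++=--------===========++
++++++*+++++------:--++=====++++++++====++==::-----++++=========
+++++++++++++------:=+==++++++
[... 781 characters left out ...]
++++========+++++++=+=+++++++++++
++++++++++==+++==++++++++++++++++++===++++++++===--.::-==+++++++
++========+++++++++++++**+++++++++++++++++++=:.............-=+++
++==++++++++++++++++++++++++++******=+=====...... .-::::.. .-=++
==++*#%%%%%%*++++++=++++++*#%@@@@@@@@%*+==.. ..:------------:.=+
++*%%%%%%%%%%%%*=====- .+%@@*++++++++*@@#=  ======------------:+
+#%%%%%%%%%%%%%%+====. -@%====++++++++++@@  -=====--------------
*%@@@@@@@@#----======  =@++++++**+++++=++@: .=====:...:---------
jar [([0.423, -0.254, 0.01], 0.69)]
jar_mouth [([0.421, -0.256, 0.012], 0.8)]
bottle [([0.435, -0.148, 0.054], 0.56)]
ring [([0.43, -0.256, 0.235], 0.88), ([0.581, 0.214, 0.031], 0.53)]
[-0.0013, 0.0002, 0.0012]
```

```bash
python3 -c "
from h import *
st();f=bot.grab_frame('wrist');im=f['img'].astype(int)
for z in (.008,.012,.041,.059,.077,.09): print(z,proj(f,np.array([.4325,-.2555,z]),True).round(1), 'px/mm',round((proj(f,np.array([.4425,-.2515,z]),True)[1]-proj(f,np.array([.4325,-.2555,z]),True)[1])/10.8,2))
for u,v in [(251+24,124+28),(251+84,124+10),(251+102,124+66),(251+43,124+84)]: print(ray(f,u,v,.008,True).round(4))
d=(im[...,0]-im[...,2])[132:212:3,262:370:2];print(d.min(),d.max())
print('\n'.join(''.join(' .:-=+*#%@'[int(np.clip(v/160*10,0,9))] for v in r) for r in d))
g=im.sum(2)[132:212:3,262:370:2];print(g.min(),g.max())
print('\n'.join(''.join(' .:-=+*#%@'[int(np.clip((v-60)/340*10,0,9))] for v in r) for r in g))"
```

```text
{'clock': 26.0, 'qpos': [1.187, 0.499, -1.038, 1.885, 0.497, 1.044, 1.132], 'position': [0.431, -0.256, 0.201], 'tool_rot': [-3.141, 0.0, 2.761], 'force': [0.667, 0.012, -0.428], 'moment': [0.01, 0.01, -0.025], 'grip_width': 0.018, 'finger_force': 24.523}
0.008 [315.7 171.8] px/mm 0.59
0.012 [315.7 172.5] px/mm 0.59
0.041 [315.7 177.6] px/mm 0.64
0.059 [315.7 181.3] px/mm 0.67
0.077 [315.7 185.3] px/mm 0.71
0.09 [315.6 188.6] px/mm 0.74
[ 0.392  -0.2915  0.008 ]
[ 0.3987 -0.2176  0.008 ]
[ 0.4702 -0.2215  0.008 ]
[ 0.4648 -0.2973  0.008 ]
-32 206
::::::::........::::::::..              ... ... ....:.
::::::::...::...::...                       ..........
:::::::::::::::..                         ............
:::::::::.:.                              ............
::::::.                                   ............
:::.                     =*+=-.            ...........
::::                 :%@@@@@@@@%+:            ........
::::              +%@@@@@@@@@@@@@@*:         .........
:::::           .*@@@@@@@@@@@@@@@@@%=         .  ..   
:::::           #@@@@@@@@@@@@@@@@@@@@=       .      
[... 1730 characters left out ...]
=#%#%%%%%#%%%%%##%%#%###*==-==##*%@@@@@@
@@@@@@@@%%##+-=*###%%%%#%%%%###%%%#%##+-=-+**##%@@@@@@
@@@@@@@@@###*--*##%%%#%%#%#%%%%###%###===:##*##%@@@@@@
@@@@@@@@@###*+==**%%%%%%%%%%%%#%##%##=-==+##*##*@@@@@@
@@@@@@@@@@###*===+#%##%%%%%#%#%##%#*+=-=-*#*#####@@@@@
@@@@@@@@@@###++-=-=*#%#%%#%#%#%###*-===*#*##@@@@#@@@@@
@@@@@@@@@@@##=+==---+*#####%####*=--=-+*###*@@@@#@@@@@
@@@@@@@@@@@@***++-----=++***++=----==**#####%@%#@@@@@@
@@@@@@@@@@@@####+*=---------------=+*#####%#@@@@@@@@@@
@@@@@@@@@@@@@#####**=-----------=***#+@@@@@@@@@@@@@@@@
@@@@@@@@@@@@@%########+===-===+##%@@%@@@@@@@@@@@@@@@@@
@@@@@@@@@@@@@@#@@@@###%%##*###%%@@@@@@@@@@@@@@@@@@@@@@
@@@@@@@@@@@@@@#@@@@##*#%@%%@@@@@@@@@@@@@@@@@@@@@@@@@@@
```

The jar foot's screws average to (0.431, −0.257), which agrees with the jar axis found earlier. I'm lowering the ring to just above the rim and releasing.

apply_moves:
  claw: [0.016, 0.016, 0.016, 0.016, 0.016, 0.016, 0.016, 0.016, 0.016]
  xyz:
    - [-0.001, 0, 0.014]
    - [0, 0, 0.02]
    - [0, 0, 0.022]
    - [0, 0, 0.022]
    - [0, 0, 0.022]
    - [0, 0, 0.018]
    - [0, 0, 0.01]
    - [0, 0, 0.005]
    - [0, 0, 0]
  twist:
    - [0, 0, 0]
    - [0, 0, 0]
    - [0, 0, 0]
    - [0, 0, 0]
    - [0, 0, 0]
    - [0, 0, 0]
    - [0, 0, 0]
    - [0, 0, 0]
    - [0, 0, 0]

```text
clock: 26.95
position: [0.4321, -0.2562, 0.068]
tool_rot: [3.141, -0.001, 2.761]
force: [0.4, 0.8, -0.2]
grip_width: 0.0185
finger_force: 24.5
```

```bash
python3 -c "
from asc import *
s=st();asc([.4325,-.2555,.09],r=56)"
```

```text
{'clock': 26.95, 'qpos': [1.053, 0.678, -0.875, 1.998, 0.725, 0.812, 0.944], 'position': [0.432, -0.256, 0.068], 'tool_rot': [3.141, -0.001, 2.761], 'force': [0.405, 0.793, -0.219], 'moment': [-0.005, -0.044, 0.053], 'grip_width': 0.018, 'finger_force': 24.525}
center [315.88045923 248.64788515]
========-:-=++++++++++++++++++++++++++++++++=-:---------
=======--:=++++++++++===============+++++++++=-:--------
=--===--:-=++++++======================++++++=--:-======
----=--::-=++++==========================++++==:-:.::-=-
-===---::-=++==============================++=-::::.::-=
=-==--::::-==========++++++++++++++========+==:::::.:::-
+=---=::::--====++++++++++++++++++=++++======-:::::..--:
++==-=::::::-=++=++++++++++++++++++++++++==--:::::-.----
+++--=::::::-===++++++++++++++++++++++++===:::::::-:----
+++=-=-:::::.:-==++++++++++++++++++++++==-:::::::-:----#
+++*+-=:::::..:::====+++=+******==+====-::.::::::-:---*%
+****===:::.....::::-=*#%@@@@@@@@%*+:::::::.::::----=-=#
*****++==-:.-====- .+%@%=::::::::=%@#=  =====---:----=++
******-===:.=====. =@%::::::::::::::@@. -======-++++++++
+*****=..:.-=====. =%::::::::::::::::@: :=====::::-+++++
+***+.    .=====-  =+::::::::::::::::%:  =====-     .+++
++**..... :=====.  =%-::::::::::::::+@:  -=====. .. .-++
+++=     .======   :@%=-::::::::::=+@@   :=====-      =+
++=      -=====-    :@@%++++++++++@@#:    ======      .+
++:      ======:    :::=%@@@@@@@@@-::.    :=====-      :
+:      .:*%%##..   ::::::::--:-----=-   .-###%=:      .
            .@@::   =++=====+===+++=+=  .:+@#           
  ..::..     :@=:   +++++++=++++++++++  .:*%.    .:::.. 
               ::. :**++++++++++++++++. ::.             
               .:. =***+++++++++++++++: ::.             
               .:. ++**+++++++++++=+++- ::.             
               .:: +++++++++++++++++++= ::.             
                :: =+====++++++++++++++ ::
```

apply_moves:
  claw: [0.022, 0.028, 0.034, 0.038, 0.038, 0.038]
  xyz:
    - [0, 0, 0]
    - [0, 0, 0]
    - [0, 0, 0]
    - [0, 0, 0]
    - [0, 0, 0]
    - [0, 0, 0]
  twist:
    - [0, 0, 0]
    - [0, 0, 0]
    - [0, 0, 0]
    - [0, 0, 0]
    - [0, 0, 0]
    - [0, 0, 0]

```text
clock: 27.6
position: [0.4322, -0.2564, 0.0683]
tool_rot: [3.142, 0.0, 2.761]
force: [0.6, -0.0, 1.3]
grip_width: 0.0383
finger_force: 0.0
```

apply_moves:
  claw: [0.038, 0.038, 0.038, 0.038, 0.038, 0.038, 0.038]
  xyz:
    - [0, 0, -0.015]
    - [0, 0, -0.025]
    - [0, 0, -0.03]
    - [0, 0, -0.03]
    - [0, 0, -0.03]
    - [0, 0, 0]
    - [0, 0, 0]
  twist:
    - [0, 0, 0]
    - [0, 0, 0]
    - [0, 0, 0]
    - [0, 0, 0]
    - [0, 0, 0]
    - [0, 0, 0]
    - [0, 0, 0]

```text
clock: 28.3
position: [0.4322, -0.2566, 0.1992]
tool_rot: [-3.141, 0.001, 2.76]
force: [0.2, 0.5, 0.2]
grip_width: 0.0382
finger_force: 0.0
```

```bash
python3 -c "
from asc import *
s=st();asc([.4325,-.2555,.05],r=44,sx=1,sy=2)
for k in ['ring','bottle','tub']: print(k,[(np.round(d['position'],3).tolist(),round(d['score'],2)) for d in bot.find_in('wrist',k)])
for c in ('top','scene'):
  bot.grab_frame(c)
  for k in ['ring','bottle','tub','lamp','cap','dish']: print(c,k,[(np.round(d['position'],3).tolist(),round(d['score'],2)) for d in bot.find_in(c,k)])"
```

```text
{'clock': 28.3, 'qpos': [1.184, 0.503, -1.034, 1.885, 0.502, 1.04, 1.129], 'position': [0.432, -0.257, 0.199], 'tool_rot': [-3.141, 0.001, 2.76], 'force': [0.19, 0.519, 0.158], 'moment': [-0.004, 0.018, 0.031], 'grip_width': 0.038, 'finger_force': 0.0}
center [316.28731711 178.62610231]
++++++++****+++++******++++++===-----------------------------#%%@%%+=---+++++++++++++***
++++++++*****++++++++++++------------------------------------------------=++++++++******
++++++*****++++++===--------------:::..:---------------------------------=++++++++******
++++++***++++----------------:::...::::.:---------------------------------=++++++*******
****+=-=------------------:...:--------:----------------------------------=+++++*******+
+=-----------------------:-------------::----------------------------------=++********++
--=++=-------------------------::::.    ..:.:.:::::::----------------------=*+*+++++++++
+%%@@%#=-------------------:.      ...:::------:-:::::.:---------------------+++++++++++
#@@@@%%#-------------------:.. ::--========++=======--::::::-----------------=++++===+++
#%%%%%%#---
[... 3151 characters left out ...]
.432, -0.146, 0.054], 0.94), ([0.42, 0.028, 0.022], 0.33)]
tub [([0.496, -0.327, 0.07], 0.64), ([0.579, 0.215, 0.035], 0.17)]
top ring []
top bottle [([0.429, -0.141, 0.057], 0.79)]
top tub []
top lamp [([0.419, 0.032, 0.014], 0.64), ([0.422, -0.242, 0.01], 0.49), ([0.578, 0.225, 0.031], 0.36)]
top cap [([0.578, 0.229, 0.038], 0.89), ([0.54, -0.229, 0.029], 0.66)]
top dish [([0.573, 0.224, 0.006], 0.43)]
scene ring []
scene bottle [([0.426, -0.138, 0.046], 0.84)]
scene tub [([0.492, -0.341, 0.078], 0.65)]
scene lamp [([0.412, 0.038, 0.017], 0.71)]
scene cap [([0.572, 0.23, 0.034], 0.86), ([0.492, -0.343, 0.076], 0.7), ([0.528, -0.242, 0.031], 0.69)]
scene dish [([0.567, 0.243, 0.005], 0.62)]
```

The ring is on the jar floor, the cap is in the dish and the bystanders haven't moved.

```bash
python3 -c "
from h import *
print(bot.job_done())"
```

```text
the job is handed in; nothing more can be done
None
```

I took the red cap off, set it open side down in the middle of the dish, and dropped the ring into the jar; the bottle, tub and lamp stayed put, and the job is handed in (about 29 s, no verdict shown). While gripping the ring the fingers briefly pressed the bench with about 80 N, under the 120 N wrist limit but over the 40 N limit if fingertips count.

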